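# Put the spare microscope optics away

### The job

Put the loose optics away in the storage block: feel the black discs to find the one canister pocket that is empty and put the loose canister in it, upright and fully home so that its cap is flush with the deck, and stand each loose eyepiece, barrel down and fully seated, in an open bore of its own. Then shut the lid fully, and leave the slide box, bottle and brush where they are.

Things in the scene. Friction and masses are not known exactly. Their poses are not given: they have to be found in the camera images.
- case: white optics storage block, fixed, 200 (x) x 180 (y) x 60 mm high; origin at the centre of its underside. Its deck (z = 60 mm) has six canister pockets in two rows of three and a row of four open eyepiece bores. Each pocket is closed flush with the deck by a black disc 36 mm wide; all look the same. Five are the caps of stored canisters, solid; one covers the empty pocket (see pocket0).
- pocket0 (a point): centre of canister pocket 0 (38.5 mm wide, 57 mm deep) at deck level: case x = -58, y = 45 mm. Of the six, one (different each time) is empty: its disc is a sprung dust shutter that gives under 0.3 to 0.7 N, sinks up to 50 mm and comes back up when let go; the other discs do not give. Only pressing tells which.
- pocket1 (a point): centre of canister pocket 1 (38.5 mm wide, 57 mm deep) at deck level: case x = 0, y = 45 mm.
- pocket2 (a point): centre of canister pocket 2 (38.5 mm wide, 57 mm deep) at deck level: case x = 58, y = 45 mm.
- pocket3 (a point): centre of canister pocket 3 (38.5 mm wide, 57 mm deep) at deck level: case x = -58, y = -3 mm.
- pocket4 (a point): centre of canister pocket 4 (38.5 mm wide, 57 mm deep) at deck level: case x = 0, y = -3 mm.
- pocket5 (a point): centre of canister pocket 5 (38.5 mm wide, 57 mm deep) at deck level: case x = 58, y = -3 mm.
- bore0 (a point): centre of the mouth of open eyepiece bore 0 (32.5 mm wide, 57 mm deep), at deck level: case x = -69, y = -60 mm
- bore1 (a point): centre of the mouth of open eyepiece bore 1 (32.5 mm wide, 57 mm deep), at deck level: case x = -23, y = -60 mm
- bore2 (a point): centre of the mouth of open eyepiece bore 2 (32.5 mm wide, 57 mm deep), at deck level: case x = 23, y = -60 mm
- bore3 (a point): centre of the mouth of open eyepiece bore 3 (32.5 mm wide, 57 mm deep), at deck level: case x = 69, y = -60 mm
- lid (a joint): hinge of the lid: 0 rad is shut on the deck, 2.0 fully open (leaning back past upright). Starts open, turns stiffly (0.3 N m) and stays where it is left; it can be pushed over and down from behind (+y). The lid is an upside-down tray 200 x 180 x 40 mm outside, 4 mm walls, clear top with a black border, aluminium sides; 36 mm of headroom over the deck when shut.
- lid_hinge (a point): middle of the hinge line, which runs along the case's upper +y edge: case x = 0, y = +90, z = 60 mm, axis along case x
- lid_edge (a point): middle of the lid's free top edge (outer face), 180 mm from the hinge along the lid and 40 mm out from it; when shut it lies at case y = -90, z = 100 mm
- canister: grey objective canister with a flat black cap: upright cylinder 36 mm wide (foot 33.6), 50 mm tall, about 0.13 to 0.2 kg; origin at the centre of its underside, z up. Starts standing on the table, on which it slides easily. Its weight is enough to press the dust shutter down; home, its cap is flush with the deck (origin at case z = 10 mm).
- eye0: microscope eyepiece (may be absent): steel barrel 30 mm wide (27.6 over the lowest 3 mm), 25 mm long, below; black head 40 mm wide, 27 mm tall, above; 52 mm in all, about 0.09 to 0.14 kg; origin at the centre of the barrel's lower end, z up to the eye end. Starts standing on its barrel, which slides easily; seated in a bore, the head's shoulder rests on the deck (origin at case z = 35 mm).
- eye1: microscope eyepiece (may be absent): steel barrel 30 mm wide (27.6 over the lowest 3 mm), 25 mm long, below; black head 40 mm wide, 27 mm tall, above; 52 mm in all, about 0.09 to 0.14 kg; origin at the centre of the barrel's lower end, z up to the eye end. Starts standing on its barrel, which slides easily; seated in a bore, the head's shoulder rests on the deck (origin at case z = 35 mm).
- eye2: microscope eyepiece (may be absent): steel barrel 30 mm wide (27.6 over the lowest 3 mm), 25 mm long, below; black head 40 mm wide, 27 mm tall, above; 52 mm in all, about 0.09 to 0.14 kg; origin at the centre of the barrel's lower end, z up to the eye end. Starts standing on its barrel, which slides easily; seated in a bore, the head's shoulder rests on the deck (origin at case z = 35 mm).
- eye3: microscope eyepiece (may be absent): steel barrel 30 mm wide (27.6 over the lowest 3 mm), 25 mm long, below; black head 40 mm wide, 27 mm tall, above; 52 mm in all, about 0.09 to 0.14 kg; origin at the centre of the barrel's lower end, z up to the eye end. Starts standing on its barrel, which slides easily; seated in a bore, the head's shoulder rests on the deck (origin at case z = 35 mm).
- slidebox: bystander: grey slide box, 85 x 100 x 32 mm, origin under its centre
- fluid: bystander: small white bottle of lens fluid, 44 mm wide, 90 mm tall, origin under its centre
- dustbrush: bystander: cleaning brush lying on the table
There are look-alikes about, which are no part of the job. What is shaped like the eye1 but purple or yellow is not meant. What is shaped like the canister but yellow is not meant.

How it is judged:
On the way, in this order (a step that is already met when the one before it is completed fails the run):
1. the canister is home in the empty pocket and every eyepiece present stands seated in a bore (z of canister in the frame of case between 0.005 and 0.0135 m and angle between each of canister, eye0, eye1, eye2, eye3's own z axis and vertical below 0.1 rad and (horizontal distance between canister and pocket0 below 0.005 m or horizontal distance between canister and pocket1 below 0.005 m or horizontal distance between canister and pocket2 below 0.005 m or horizontal distance between canister and pocket3 below 0.005 m or horizontal distance between canister and pocket4 below 0.005 m or horizontal distance between canister and pocket5 below 0.005 m) and z of eye0 in the frame of case between 0.03 and 0.039 m and (horizontal distance between eye0 and bore0 below 0.005 m or horizontal distance between eye0 and bore1 below 0.005 m or horizontal distance between eye0 and bore2 below 0.005 m or horizontal distance between eye0 and bore3 below 0.005 m) and z of eye1 in the frame of case between 0.03 and 0.039 m and (horizontal distance between eye1 and bore0 below 0.005 m or horizontal distance between eye1 and bore1 below 0.005 m or horizontal distance between eye1 and bore2 below 0.005 m or horizontal distance between eye1 and bore3 below 0.005 m) and z of eye2 in the frame of case between 0.03 and 0.039 m and (horizontal distance between eye2 and bore0 below 0.005 m or horizontal distance between eye2 and bore1 below 0.005 m or horizontal distance between eye2 and bore2 below 0.005 m or horizontal distance between eye2 and bore3 below 0.005 m) and z of eye3 in the frame of case between 0.03 and 0.039 m and (horizontal distance between eye3 and bore0 below 0.005 m or horizontal distance between eye3 and bore1 below 0.005 m or horizontal distance between eye3 and bore2 below 0.005 m or horizontal distance between eye3 and bore3 below 0.005 m)), for 0.2 s.
2. the lid is shut (value of joint lid below 0.05 rad), for 0.2 s.
At the end, for the whole second after the job is handed in: The canister is in a pocket with its cap within 3.5 mm of flush, each eyepiece present is in a bore with its shoulder within 4 mm of the deck, both within 5 mm of the hole's centre and 0.1 rad of upright, all at rest, and the lid is shut to within 0.05 rad (all of step 1 and linear speed of each of canister, eye0, eye1, eye2, eye3 below 0.03 m/s and value of joint lid below 0.05 rad); the robot touches nothing.
It fails at once if a bystander is moved by more than 30 mm (distance of any of slidebox, fluid, dustbrush from where it was at the start of the episode above 0.03 m).
Of eye0, eye1, eye2, eye3 only 2 to 4 are there at a start; the rules pass over those that are not, and their reading is None.
At some moment in a run one of canister, eye0, eye1, eye2, eye3 may be knocked a few centimetres aside while the robot is not near it.
It also fails if it takes over 210 s, if anything falls off the work surface, if the arm or the gripper's body presses on something with over 40 N, if the wrist force passes 120 N, or if a joint passes its speed limit or range.

### The arm

A 7-joint arm with a two-finger parallel gripper is mounted at the origin on the work surface. World frame = base frame: x ahead of the robot, y to its left, z up, the work surface at z = 0. Lengths are in m, angles in rad, forces in N, time in s.
With the tool pointing down it reaches from about 0.4 to 0.85 m from the base axis. Payload 4.5 kg.
Tool frame: the origin (TCP) lies on the centre line of the jaws, within the pads' length; the fingertips stand 11 mm ahead of it and the grasp point (between the pads) lies 8 mm behind it; z points along the fingers, y is the direction in which the jaws open and shut (so a half turn about z gives the same grasp; the last joint's range is limited). The gripper opens to 88 mm and grips with 3 to 60 N. Pads are 18 mm wide; open, the fingers measure 123 mm over their backs; the gripper's body (75 mm by 187 mm) begins 45 mm behind the grasp point.
Start: joints at [1.142, 0.689, -0.195, 1.565, 0.157, 0.902, -0.215], TCP at [0.279, -0.559, 0.25] pointing down, gripper open.
Joint ranges: [-3.01, 3.01], [-0.46, 2.08], [-1.47, 1.51], [0.13, 2.56], [-1, 4.14], [0.04, 2.09], [-2.66, 2.66]. Speed limits (rad/s): [2.57, 2.57, 3.14, 3.14, 3.14, 3.14, 3.14].

### API

Orientations are given as a unit quaternion [x, y, z, w].
In Python, from plant import r, snapshot gives the robot as it stands.
- The arm moves only by the tool drive_tool, never from a script. Its argument "commands" is a list of rows, each an object of numbers: "wx", "wy", "wz": the turn, a rotation vector about the tool's x, y, z in rad; "dx", "dy", "dz": the shift along the tool's x, y, z in m; "claw": the opening, from 0 (shut) to 1 (fully open). A call has 1 to 12 rows; each row shifts and turns the commanded pose from where the row before left it, along the tool's axes as they then stand; what a row does not reach is not made up. A row lasts 1/10 s, in which the tool goes at most 50 mm and 8.59 degrees, less where a joint would pass 70% of its speed; a pose out of reach is approached as far as the arm can. A call is refused whole if a number of a shift passes 0.05 or a number of a turn 0.15, either way. A call with a gripper value outside its range is refused whole. The fingers move at their own pace and stop on an object; "grip_force" is the grip in N (left out, the last holds). Time passes only in rows, so rows that do not move let the fingers close. It gives the time, the measured TCP pose, the force and the opening at its end, in the units of the state.
- r.get_state(): the state, without advancing time (a new reading comes with each control period).
- snapshot(name): name is "side" or "top" or "wrist"; returns a dict with "color" (384x512x3 uint8, red, green, blue), "fx", "fy", "cx", "cy" (pixels), "world_to_cam" (4x4, takes a point from world to camera coordinates); the wrist camera has in their place "T_tool_cam" (4x4, takes a point from camera to tool coordinates, whose origin is the TCP and whose axes are the flange's). Camera axes: x right, y up, looking along -z (the intrinsics and any distortion apply to the point x, -y, -z); pixel columns grow to the right and rows downward; lengths in m; the calibration is good to about 2 mm. A picture is of the moment at which its call begins: read the wrist's pose just before it. There is no depth.
- r.finish_job(): hands the job in, once; it reports no verdict.
The state is a dict: "clock": time; "q": joint angles; "qd": joint speeds; "joint_torque": joint torques, N m; "tool_pos": TCP position; "eef_rot": TCP orientation; "contact_force": force on the tool from outside, world axes, zero at the start; "moment": the same for the moment, N m; "opening": opening from 0.0 (shut) to 1.0 (fully open).
Only numpy, scipy, OpenCV 4.12 (cv2) and the standard library are available. Lean on these libraries where they do the work, as an engineer would, in place of code of your own. Each camera call takes 0.05 s, during which the arm holds its last target. There are 200 camera calls.

## Working session

There is one attempt and no reset: what is moved stays moved. The work goes in short steps, Python scripts to look and compute and a tool call to move; the robot and the scene stay as the last step left them, time stands still between calls to the robot, and variables do not carry over. Pictures are saved under pics/ and viewed, on a budget of 14 in all, crops included, one or two more only if the job needs it, and the job is handed in when it is done.

Besides the shell and the picture viewer there is one more tool, called after "Emit:" as name(argument=value, ...), one argument or row to a line, values as JSON. drive_tool: Moves the arm, as the interface text tells. Its arguments: {"type":"object","properties":{"commands":{"type":"array","items":{"type":"object","properties":{"wx":{"type":"number"},"wy":{"type":"number"},"wz":{"type":"number"},"dx":{"type":"number"},"dy":{"type":"number"},"dz":{"type":"number"},"claw":{"type":"number"}}}},"grip_force":{"type":"number"}},"required":["commands"]}

```bash
ls; mkdir -p pics; python3 - <<'E'
from plant import r,snapshot
import cv2,numpy as np
print(r.get_state())
for n in("side","top"):
    s=snapshot(n); cv2.imwrite(f"pics/{n}0.png",s["color"][:,:,::-1]); print(n,s["fx"],s["fy"],s["cx"],s["cy"],s.keys(),np.round(s["world_to_cam"],3).tolist())
    np.savez(f"pics/{n}0.npz",**{k:v for k,v in s.items()})
E
```

```text
pics
{'clock': 0.0, 'q': array([ 1.14183687,  0.68997648, -0.19449793,  1.56635932,  0.15729329,
        0.90254355, -0.21511304]), 'qd': array([-0.0006003 ,  0.00200869,  0.00093978,  0.00095823,  0.0008631 ,
       -0.00121307,  0.00085561]), 'joint_torque': array([-5.48761400e-04, -5.27558613e+01, -1.26705252e+00, -1.53426933e+01,
       -5.26948844e-02,  6.55384065e-03,  1.42853837e-04]), 'tool_pos': array([ 0.27867516, -0.55872253,  0.24891024]), 'eef_rot': array([ 9.73343983e-01,  2.29348188e-01, -2.90042756e-04, -9.02683817e-04]), 'contact_force': array([ 0.08868616, -0.16796581,  0.27422155]), 'moment': array([0.00932513, 0.01553358, 0.01355017]), 'opening': 0.9987610954862017}
side 430.3670404064259 430.3670404064259 253.6636953988477 192.96489234291153 dict_keys(['color', 'fx', 'fy', 'cx', 'cy', 'world_to_cam']) [[-0.972, -0.234, 0.015, 0.515], [0.191, -0.751, 0.633, -0.142], [-0.137, 0.618, 0.774, -1.203], [0.0, 0.0, 0.0, 1.0]]
top 422.1406387971268 422.1406387971268 251.91217789207707 191.77607376590507 dict_keys(['color', 'fx', 'fy', 'cx', 'cy', 'world_to_cam']) [[-0.028, -0.999, -0.031, 0.054], [0.986, -0.032, 0.163, -0.517], [-0.164, -0.026, 0.986, -1.107], [0.0, 0.0, 0.0, 1.0]]
```

View pics/top0.png

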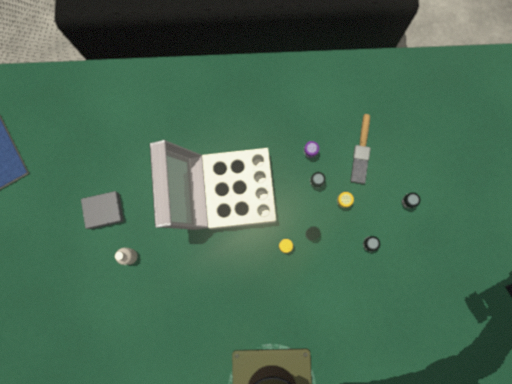

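View pics/side0.png

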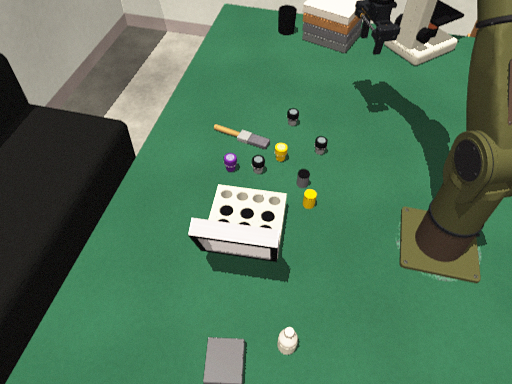

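The top view shows the case at (238,188). The lid leans to +y, which is image left. Eyepiece-shaped items:
- Black heads at (318,180), (412,200) and (372,243).
- Purple at (312,149) and yellow at (345,200), both look-alikes.

Canister-shaped items are a black-capped one at (313,233), which is the real one, and a yellow one at (286,246). The side view matches: (258,163), (293,117), (320,145) and canister (303,178).

```bash
cat > h.py <<'E'
import numpy as np, cv2
from plant import r, snapshot
from scipy.spatial.transform import Rotation as R
def camT(s,st=None):
    """camera->world 4x4"""
    if "world_to_cam" in s: return np.linalg.inv(s["world_to_cam"])
    T=np.eye(4);T[:3,:3]=R.from_quat(st["eef_rot"]).as_matrix();T[:3,3]=st["tool_pos"]
    return T@s["T_tool_cam"]
def ray(s,T,uv):
    d=np.array([(uv[0]-s["cx"])/s["fx"],-(uv[1]-s["cy"])/s["fy"],-1.])
    d=T[:3,:3]@d; return T[:3,3],d/np.linalg.norm(d)
def onplane(s,T,uv,z):
    o,d=ray(s,T,uv); return o+d*(z-o[2])/d[2]
def proj(s,T,p):
    c=np.linalg.inv(T)@np.append(p,1); return np.array([s["cx"]+s["fx"]*c[0]/-c[2], s["cy"]-s["fy"]*c[1]/-c[2]])
def tri(rays):
    A=np.zeros((3,3));b=np.zeros(3)
    for o,d in rays:
        P=np.eye(3)-np.outer(d,d);A+=P;b+=P@o
    x=np.linalg.solve(A,b);return x,[np.linalg.norm((np.eye(3)-np.outer(d,d))@(x-o)) for o,d in rays]
def shot(n,name):
    st=r.get_state(); s=snapshot(n); cv2.imwrite(f"pics/{name}.png",s["color"][:,:,::-1])
    np.savez(f"pics/{name}.npz",tool_pos=st["tool_pos"],eef_rot=st["eef_rot"],**s)
    return s,camT(s,st)
def load(name):
    s=dict(np.load(f"pics/{name}.npz")); 
    for k in("fx","fy","cx","cy"): s[k]=float(s[k])
    return s,camT(s,s)
E
python3 - <<'E'
from h import *
res={}
for n in("top","side"):
    s,T=load(n+"0"); im=s["color"].astype(int)
    ng=(im[:,:,1]-np.maximum(im[:,:,0],im[:,:,2])<12).astype(np.uint8)
    k,l,st,c=cv2.connectedComponentsWithStats(ng)
    print(n)
    for i in range(1,k):
        if 25<st[i,4]<9000:
            col=im[l==i].mean(0).astype(int)
            print(i,st[i],c[i].round(1),col, onplane(s,T,c[i],.03).round(3) )
s,T=load("top0"); im=s["color"]
big=np.hstack([cv2.resize(im[80:280,280:440],None,fx=2.4,fy=2.4,interpolation=cv2.INTER_CUBIC)])
s2,T2=load("side0"); b2=cv2.resize(s2["color"][90:230,200:345],None,fx=2.75,fy=2.75,interpolation=cv2.INTER_CUBIC)
h=480; b2=cv2.resize(b2,(400,h*400//480))[:480]; 
o=np.zeros((480,800,3),np.uint8);o[:480,:384]=big[:480];o[:b2.shape[0],395:795]=b2
cv2.imwrite("pics/crop1.png",o[:,:,::-1])
E
```

```text
top
2 [351 114  19  70 775] [361.3 153.3] [147 139 120] [ 0.62  -0.268  0.03 ]
3 [   0  116   29   73 1092] [  9.2 158.9] [ 70  88 118] [0.639 0.727 0.03 ]
4 [ 150  140  127   90 8602] [214.9 188.1] [185 182 169] [0.535 0.141 0.03 ]
5 [304 140  16  19 235] [311.2 148.9] [126 108 142] [ 0.637 -0.13   0.03 ]
13 [311 172  14  15 155] [317.5 179.3] [104 115 107] [ 0.55  -0.143  0.03 ]
25 [337 191  17  17 228] [345.1 199.3] [196 182  98] [ 0.492 -0.215  0.03 ]
26 [  81  192   43   37 1229] [102.1 210.1] [130 130 125] [0.483 0.455 0.03 ]
27 [402 193  18  15 210] [410.6 200.2] [86 95 90] [ 0.484 -0.392  0.03 ]
39 [307 228   7  11  35] [309.6 232.9] [65 75 61] [ 0.403 -0.114  0.03 ]
44 [364 237  16  15 192] [371.3 243.6] [ 93 102  97] [ 0.37  -0.277  0.03 ]
45 [278 238  16  16 187] [285.7 245.5] [207 188  74] [ 0.371 -0.048  0.03 ]
46 [115 248  23  17 301] [125.7 255.9] [161 158 142] [0.356 0.386 0.03 ]
47 [505 283   7  15  64] [508.8 288.7] [22 30 26] [ 0.243 -0.624  0.03 ]
59 [ 233  349   79   35 2656] [271.8 366.5] [92 90 63] [ 0.063 -0.     0.03 ]
side
2 [287 109  12  17 157] [292.6 116.4] [76 77 75] [ 0.486 -0.392  0.03 ]
3 [214 124  56  25 511] [244.5 136.4] [168 153 130] [ 0.623 -0.254  0.03 ]
4 [314 137  13  18 172] [320.3 144.9] [80 81 79] [ 0.374 -0.277  0.03 ]
5 [275 143  13  19 202] [280.6 151.3] [200 177  56] [ 0.493 -0.216  0.03 ]
6 [224 152  13  20 216] [230.1 161.4] [119  81 138] [ 0.638 -0.133  0.03 ]
7 [252 155  13  19 188] [257.9 163.7] [79 81 79] [ 0.552 -0.145  0.03 ]
8 [297 169  13  19 191] [302.8 178.2] [54 53 53] [ 0.406 -0.12   0.03 ]
9 [ 188  184   98   78 5483] [241.7 223.3] [203 199 191] [0.543 0.088 0.03 ]
10 [303 189  14  20 229] [309.3 198.4] [205 178  13] [ 0.374 -0.047  0.03 ]
11 [277 327  21  28 436] [287.2 340.6] [219 212 195] [0.359 0.382 0.03 ]
12 [ 203  337   42   47 1750] [224.1 360.9] [158 153 149] [0.487 0.461 0.03 ]
```

View pics/crop1.png

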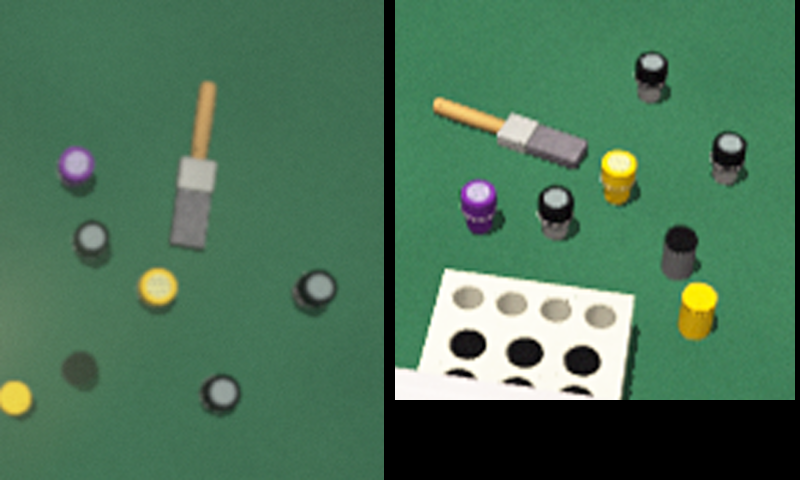

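Confirmed: the three black-headed, steel-barrelled eyepieces and the grey canister with a black cap are the real ones. The purple and two yellow items are look-alikes. Next I triangulate them and find the case pose.

```bash
cat >> h.py <<'E'
LAY=np.array([[-58,45],[0,45],[58,45],[-58,-3],[0,-3],[58,-3]])/1e3
BOR=np.array([[-69,-60],[-23,-60],[23,-60],[69,-60]])/1e3
def dark(s,roi,th=60,amin=40,amax=9e9):
    """centres of dark round blobs inside roi (u0,v0,u1,v1)"""
    g=s["color"].max(2); m=np.zeros_like(g); u0,v0,u1,v1=roi; m[v0:v1,u0:u1]=(g[v0:v1,u0:u1]<th)
    k,l,st,c=cv2.connectedComponentsWithStats(m)
    return [(c[i],st[i]) for i in range(1,k) if amin<st[i,4]<amax]
def fit2d(P,Q):
    """rigid Q=Rot P+t; returns yaw,t,residuals"""
    p0,q0=P.mean(0),Q.mean(0);a=P-p0;b=Q-q0
    th=np.arctan2((a[:,0]*b[:,1]-a[:,1]*b[:,0]).sum(),(a*b).sum()); M=np.array([[np.cos(th),-np.sin(th)],[np.sin(th),np.cos(th)]])
    t=q0-M@p0; return th,t,np.linalg.norm(P@M.T+t-Q,axis=1)
E
python3 - <<'E'
from h import *
s,T=load("top0"); s2,T2=load("side0")
print("cam pos",T[:3,3],T2[:3,3])
b=dark(s,(204,152,250,225)); 
for c,st in b: print(c.round(1),st,onplane(s,T,c,.06).round(4))
Q=np.array([onplane(s,T,c,.06)[:2] for c,_ in b])
# sort: col (y) groups: larger y => row y=45
o=np.argsort(-Q[:,1]); Q=np.vstack([sorted(Q[o[:3]].tolist()),sorted(Q[o[3:]].tolist())])
th,t,e=fit2d(LAY,Q); print("case yaw",th,"t",t,"res mm",e*1e3)
b2=dark(s2,(205,200,290,225),th=70,amin=20)
for c,st in b2: print("side",c.round(1),st,onplane(s2,T2,c,.06).round(4))
# heights: object centroid matched rays
for n,a,c in(("A",(317.5,179.3),(257.9,163.7)),("B",(410.6,200.2),(292.6,116.4)),("C",(371.3,243.6),(320.3,144.9)),("can",(313.2,233),(302.8,178.2)),("yel",(345.1,199.3),(280.6,151.3))):
    x,ee=tri([ray(s,T,a),ray(s2,T2,c)]);print(n,x.round(4),np.round(ee,4))
s=snapshot("wrist");print(s["T_tool_cam"].round(4),s["fx"],s["cx"],s["cy"]); cv2.imwrite("pics/w0.png",s["color"][:,:,::-1])
E
```

```text
cam pos [0.33031585 0.00826479 1.17783329] [0.36323216 0.7578449  1.01356039]Traceback (most recent call last):
  File "<stdin>", line 8, in <module>
IndexError: too many indices for array: array is 1-dimensional, but 2 were indexed
```

```bash
python3 - <<'E'
from h import *
s,T=load("top0"); s2,T2=load("side0")
print(s["color"].max(2)[162:176,212:228:2])
b=dark(s,(204,152,250,225),th=110,amin=50,amax=300); 
for c,st in b: print(c.round(1),st,onplane(s,T,c,.06).round(4))
Q=np.array([onplane(s,T,c,.06)[:2] for c,_ in b])
if len(Q)==6:
    o=np.argsort(-Q[:,1]); Q=np.vstack([sorted(Q[o[:3]].tolist()),sorted(Q[o[3:]].tolist())])
    th,t,e=fit2d(LAY,Q); print("case yaw",th,"t",t,"res mm",e*1e3)
b2=dark(s2,(205,200,290,225),th=110,amin=20)
for c,st in b2: print("side",c.round(1),st,onplane(s2,T2,c,.06).round(4))
for n,a,c in(("A",(317.5,179.3),(257.9,163.7)),("B",(410.6,200.2),(292.6,116.4)),("C",(371.3,243.6),(320.3,144.9)),("can",(313.2,233),(302.8,178.2)),("yel",(345.1,199.3),(280.6,151.3))):
    x,ee=tri([ray(s,T,a),ray(s2,T2,c)]);print(n,x.round(4),np.round(ee,4))
s=snapshot("wrist");print(s["T_tool_cam"].round(4),s["fx"],s["cx"],s["cy"]); cv2.imwrite("pics/w0.png",s["color"][:,:,::-1])
E
```

```text
[[246 238 173 120 104 132 208 244]
 [245 213 114  74  72  77 148 238]
 [242 165  78  66  69  65 104 223]
 [235 122  64  69  68  68  74 185]
 [226  92  69  71  67  68  70 155]
 [221  85  68  69  69  71  66 137]
 [222  86  68  73  70  71  65 123]
 [223  88  71  70  72  67  65 133]
 [227  95  67  73  69  73  64 166]
 [236 125  68  70  71  68  71 201]
 [243 179  76  71  67  67 104 230]
 [246 224 124  71  68  83 168 241]
 [245 242 194 128 116 153 230 246]
 [246 245 239 219 211 228 246 246]]
[237.2 166.2] [232 161  12  12 113] [0.5879 0.0759 0.06  ]
[219.6 167.9] [214 162  12  12 112] [0.5847 0.1238 0.06  ]
[239.3 186.9] [234 181  12  13 117] [0.5304 0.0715 0.06  ]
[221.6 188.7] [216 183  12  12 116] [0.5271 0.1194 0.06  ]
[241.4 208.2] [236 202  12  13 120] [0.4725 0.0672 0.06  ]
[223.6 210.1] [218 204  12  13 119] [0.4689 0.115  0.06  ]
case yaw 0.0744907649581029 t [0.53014986 0.07452145] res mm [0.11684975 0.33560862 0.0973221  0.07929652 0.02158345 0.30058298]
side [285.5 214. ] [283 203   6  22  65] [0.429  0.0483 0.06  ]
side [226.1 210.2] [220 206  13  10 103] [0.591  0.0759 0.06  ]
side [246.7 213.1] [241 208  13  11 104] [0.5333 0.0715 0.06  ]
side [267.4 215.9] [261 211  13  11 104] [0.4759 0.0667 0.06  ]
A [ 0.5504 -0.1429  0.032 ] [0.0008 0.0008]
B [ 0.485  -0.3916  0.0307] [0.0012 0.0012]
C [ 0.3718 -0.2776  0.0292] [0.0018 0.0018]
can [ 0.4044 -0.1244  0.025 ] [0.0012 0.0012]
yel [ 0.4926 -0.2151  0.0307] [0.0007 0.0007]
[[-1.100e-03  9.528e-01  3.035e-01  7.810e-02]
 [ 1.000e+00  9.000e-04  6.000e-04 -8.000e-04]
 [ 2.000e-04  3.035e-01 -9.528e-01 -1.344e-01]
 [ 0.000e+00  0.000e+00  0.000e+00  1.000e+00]] 332.6092886405561 256.2661884886448 190.92633799030008
```

View pics/w0.png

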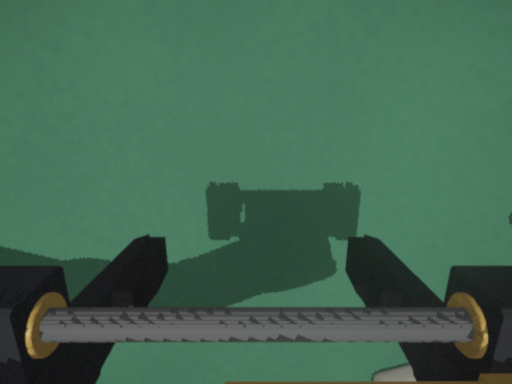

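All three eyepieces triangulate to mid-height z of about 0.03 and the canister to about 0.025, both as expected. The case is at (0.530, 0.0745) with yaw 0.0745; the fit residuals are under 0.4 mm. I'll move over the deck and turn so the jaws run along case x.

Emit:
drive_tool(
  commands=[
    {"dx":0.036,"dy":-0.032},
    {"dx":0.036,"dy":-0.032},
    {"dx":0.036,"dy":-0.032},
    {"dx":0.036,"dy":-0.032},
    {"dx":0.036,"dy":-0.032},
    {"dx":0.036,"dy":-0.032},
    {"dx":0.036,"dy":-0.032},
    {"dx":0.036,"dy":-0.032},
    {"dx":0.036,"dy":-0.032},
    {"dx":0.036,"dy":-0.032},
    {"dx":0.036,"dy":-0.032},
    {"dx":0.036,"dy":-0.032},
  ],
)

```text
validation failed for argument at $.co...
```

Emit:
drive_tool(
  commands=[
    {"dx":0.037,"dy":-0.034},
    {"dx":0.037,"dy":-0.034},
    {"wz":-0.148,"claw":0},
    {"wz":-0.148},
    {"wz":-0.148},
    {"wz":-0.148},
    {"wz":-0.148},
    {"wz":-0.148},
    {"wz":-0.148},
    {"wz":-0.147},
    {"dz":0.0},
    {"dz":0.0},
  ],
)

```text
validation failed for argument at $.co...
```

```bash
cat >> h.py <<'E'
def yaw(st):
    x=R.from_quat(st["eef_rot"]).as_matrix()[:,0]; return np.arctan2(x[1],x[0])
def delta(p,st=None):
    """tool-frame shift from the present TCP to world point p"""
    st=st or r.get_state(); return R.from_quat(st["eef_rot"]).as_matrix().T@(np.asarray(p)-st["tool_pos"])
def brief():
    st=r.get_state(); print("t",round(st["clock"],2),"p",st["tool_pos"].round(4),"yaw",yaw(st).round(4),"zdir",R.from_quat(st["eef_rot"]).as_matrix()[:,2].round(3),"F",st["contact_force"].round(2),"op",round(st["opening"],3),"q",st["q"].round(2)); return st
E
python3 - <<'E'
from h import *
brief(); shot("wrist","w1")
E
```

```text
t 0.15 p [ 0.2788 -0.5589  0.2491] yaw 0.4629 zdir [-0.001  0.001 -1.   ] F [ 0.29 -0.14  0.11] op 1.002 q [ 1.14  0.69 -0.19  1.57  0.16  0.9  -0.22]
```

View pics/w1.png

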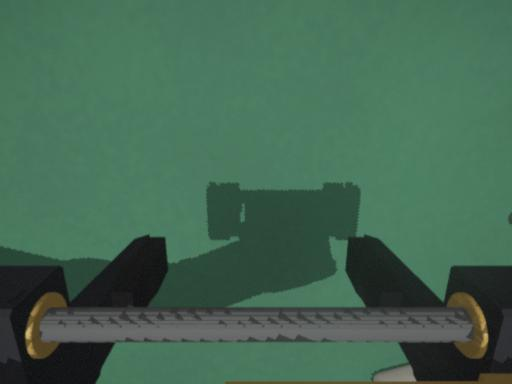

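The move was rejected, so the view is unchanged. I'll try rows with all fields filled in.

Emit:
drive_tool(
  commands=[
    {"wx":0,"wy":0,"wz":0,"dx":0.036,"dy":-0.032,"dz":0,"claw":1},
  ],
)

```text
clock: 0.3
tool_pos: [0.293, -0.52, 0.2491]
eef_rot: [0.974, 0.224, -0.002, 0.002]
contact_force: [1.2, 0.3, 0.5]
opening: 1.004
```

Emit:
drive_tool(
  commands=[
    {"wx":0,"wy":0,"wz":0,"dx":0.036,"dy":-0.032,"dz":0,"claw":1},
    {"wx":0,"wy":0,"wz":0,"dx":0.036,"dy":-0.032,"dz":0,"claw":1},
    {"wx":0,"wy":0,"wz":0,"dx":0.036,"dy":-0.032,"dz":0,"claw":1},
    {"wx":0,"wy":0,"wz":0,"dx":0.036,"dy":-0.032,"dz":0,"claw":1},
    {"wx":0,"wy":0,"wz":0,"dx":0.036,"dy":-0.032,"dz":0,"claw":1},
    {"wx":0,"wy":0,"wz":0,"dx":0.036,"dy":-0.032,"dz":0,"claw":1},
    {"wx":0,"wy":0,"wz":0,"dx":0.036,"dy":-0.032,"dz":0,"claw":1},
    {"wx":0,"wy":0,"wz":0,"dx":0.036,"dy":-0.032,"dz":0,"claw":1},
    {"wx":0,"wy":0,"wz":0,"dx":0.036,"dy":-0.032,"dz":0,"claw":1},
    {"wx":0,"wy":0,"wz":0,"dx":0.036,"dy":-0.032,"dz":0,"claw":1},
    {"wx":0,"wy":0,"wz":0,"dx":0.036,"dy":-0.032,"dz":0,"claw":1},
    {"wx":0,"wy":0,"wz":0,"dx":0.036,"dy":-0.032,"dz":0,"claw":1},
  ],
)

```text
clock: 1.5
tool_pos: [0.5125, 0.0239, 0.2497]
eef_rot: [0.973, 0.229, -0.0, 0.0]
contact_force: [1.4, -0.9, 0.6]
opening: 1.001
```

Emit:
drive_tool(
  commands=[
    {"wx":0,"wy":0,"wz":0,"dx":0.037,"dy":-0.033,"dz":0,"claw":0},
    {"wx":0,"wy":0,"wz":-0.148,"dx":0,"dy":0,"dz":0,"claw":0},
    {"wx":0,"wy":0,"wz":-0.148,"dx":0,"dy":0,"dz":0,"claw":0},
    {"wx":0,"wy":0,"wz":-0.148,"dx":0,"dy":0,"dz":0,"claw":0},
    {"wx":0,"wy":0,"wz":-0.148,"dx":0,"dy":0,"dz":0,"claw":0},
    {"wx":0,"wy":0,"wz":-0.148,"dx":0,"dy":0,"dz":0,"claw":0},
    {"wx":0,"wy":0,"wz":-0.148,"dx":0,"dy":0,"dz":0,"claw":0},
    {"wx":0,"wy":0,"wz":-0.148,"dx":0,"dy":0,"dz":0,"claw":0},
    {"wx":0,"wy":0,"wz":-0.147,"dx":0,"dy":0,"dz":0,"claw":0},
    {"wx":0,"wy":0,"wz":0,"dx":0,"dy":0,"dz":0,"claw":0},
    {"wx":0,"wy":0,"wz":0,"dx":0,"dy":0,"dz":0,"claw":0},
  ],
)

```text
clock: 2.6
tool_pos: [0.5304, 0.0678, 0.2496]
eef_rot: [0.681, 0.732, -0.0, -0.0]
contact_force: [0.2, -0.8, -0.9]
opening: 0.023
```

```bash
python3 - <<'E'
from h import *
brief(); shot("wrist","w1")
E
```

```text
t 2.6 p [0.5304 0.0678 0.2496] yaw 1.6422 zdir [-0.  0. -1.] F [ 0.19 -0.77 -0.92] op 0.023 q [ 0.08  0.6  -0.47  1.83  0.37  0.8  -0.51]
```

View pics/w1.png

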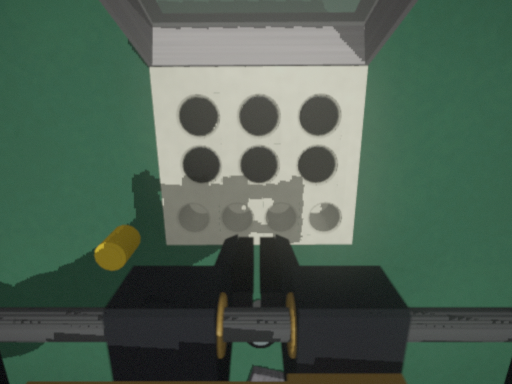

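The wrist view shows the deck: discs at (199,116), (259,116), (319,116), (202,164), (259,164) and (317,164), with the bores in the row near v=217. I'll refine the case pose and check the lid angle.

```bash
cat >> h.py <<'E'
def casefit(name,th=85,roi=(160,75,360,190)):
    s,T=load(name); b=dark(s,roi,th=th,amin=300,amax=3000)
    C=np.array([c for c,_ in b]); o=np.argsort(C[:,1]); C=np.vstack([sorted(C[o[:3]].tolist()),sorted(C[o[3:6]].tolist())])
    Q=np.array([onplane(s,T,c,.06)[:2] for c in C]); return C,fit2d(LAY,Q)
E
python3 - <<'E'
from h import *
C,f=casefit("w1");print(C.round(1).tolist(),f[0],f[1].round(4),f[2]*1e3)
s,T=load("top0")
th,t=.0745,np.array([.530,.0745])
M=np.array([[np.cos(th),-np.sin(th)],[np.sin(th),np.cos(th)]])
for ph in np.arange(1.5,2.01,.1):
    y=.09-.18*np.cos(ph)+.04*np.sin(ph); z=.06+.18*np.sin(ph)+.04*np.cos(ph)
    yi=.09-.18*np.cos(ph); zi=.06+.18*np.sin(ph)
    o=[ph]
    for X in(-.1,.1):
        for a,b in((y,z),(yi,zi)): o+=proj(s,T,np.append(M@[X,a]+t,b)).round(0).tolist()
    print(np.round(o,1))
E
```

```text
[[197.9, 116.0], [258.2, 115.9], [318.4, 115.5], [200.8, 164.9], [258.4, 164.4], [316.0, 164.2]] 0.07577257402500934 [0.5309 0.0745] [0.53185953 0.32593801 0.62472837 0.62566335 0.32821757 0.64283282]
[  1.5 185.  222.  203.  221.  179.  136.  196.  135. ]
[  1.6 177.  223.  195.  221.  171.  138.  188.  136. ]
[  1.7 170.  224.  187.  222.  164.  139.  181.  137. ]
[  1.8 163.  225.  180.  223.  158.  141.  173.  138. ]
[  1.9 157.  226.  173.  224.  152.  143.  166.  139. ]
[  2. 152. 228. 166. 225. 147. 144. 160. 141.]
```

The wrist fit gives (0.5309, 0.0745, 0.0757), which agrees with the top view to 1 mm. The lid is at about 1.9 rad. I'll probe with the closed gripper tilted 0.3 rad so only one fingertip edge presses, starting with pocket 3.

Emit:
drive_tool(
  commands=[
    {"wx":0,"wy":0,"wz":0,"dx":0.004,"dy":-0.035,"dz":0.03,"claw":0},
    {"wx":0,"wy":0,"wz":0,"dx":0,"dy":-0.035,"dz":0.03,"claw":0},
    {"wx":0,"wy":0,"wz":0,"dx":0,"dy":0,"dz":0.045,"claw":0},
    {"wx":0.149,"wy":0,"wz":0,"dx":0,"dy":0,"dz":0.04,"claw":0},
    {"wx":0.149,"wy":0,"wz":0,"dx":0,"dy":0,"dz":0.02,"claw":0},
    {"wx":0,"wy":0,"wz":0,"dx":0,"dy":0,"dz":0,"claw":0},
    {"wx":0,"wy":0,"wz":0,"dx":0,"dy":0,"dz":0,"claw":0},
  ],
)

```text
clock: 3.35
tool_pos: [0.4575, 0.0667, 0.0845]
eef_rot: [0.673, 0.724, -0.108, -0.101]
contact_force: [-1.0, -0.3, -0.3]
opening: 0.008
```

```bash
cat >> h.py <<'E'
CT,CY=np.array([.5309,.0745]),.0757
CM=np.array([[np.cos(CY),-np.sin(CY)],[np.sin(CY),np.cos(CY)]])
def c2w(x,y,z): return np.append(CM@[x,y]+CT,z)
def w2c(p): return np.append(CM.T@(np.asarray(p)[:2]-CT),p[2])
E
python3 - <<'E'
from h import *
st=brief(); print(w2c(st["tool_pos"]).round(4), delta(c2w(-.071,-.003,.0727)).round(4))
E
```

```text
t 3.35 p [0.4575 0.0667 0.0845] yaw 1.644 zdir [-0.291 -0.022 -0.956] F [-0.96 -0.3  -0.35] op 0.008 q [ 0.04  0.9  -0.44  1.9   0.42  0.74 -0.58]
[-0.0738 -0.0023  0.0845] [-0.0007  0.0061  0.0104]
```

Emit:
drive_tool(
  commands=[
    {"wx":0,"wy":0,"wz":0,"dx":0,"dy":0.003,"dz":0.004,"claw":0},
    {"wx":0,"wy":0,"wz":0,"dx":0,"dy":0.002,"dz":0.003,"claw":0},
    {"wx":0,"wy":0,"wz":0,"dx":0,"dy":0.001,"dz":0.003,"claw":0},
    {"wx":0,"wy":0,"wz":0,"dx":0,"dy":0,"dz":0,"claw":0},
    {"wx":0,"wy":0,"wz":0,"dx":0,"dy":0,"dz":0,"claw":0},
  ],
)

```text
clock: 3.85
tool_pos: [0.4602, 0.0667, 0.0741]
eef_rot: [0.673, 0.725, -0.109, -0.101]
contact_force: [-0.5, -0.5, 0.7]
opening: 0.005
```

```bash
python3 - <<'E'
from h import *
st=brief(); print(w2c(st["tool_pos"]).round(4))
E
```

```text
t 3.85 p [0.4602 0.0667 0.0741] yaw 1.646 zdir [-0.292 -0.022 -0.956] F [-0.5  -0.53  0.71] op 0.005 q [ 0.04  0.92 -0.43  1.89  0.43  0.73 -0.58]
[-0.0711 -0.0025  0.0741]
```

Emit:
drive_tool(
  commands=[
    {"wx":0,"wy":0,"wz":0,"dx":0,"dy":0.001,"dz":0.002,"claw":0},
    {"wx":0,"wy":0,"wz":0,"dx":0,"dy":0.001,"dz":0.002,"claw":0},
    {"wx":0,"wy":0,"wz":0,"dx":0,"dy":0,"dz":0,"claw":0},
  ],
)

```text
clock: 4.15
tool_pos: [0.4604, 0.0668, 0.0729]
eef_rot: [0.672, 0.725, -0.11, -0.1]
contact_force: [-2.4, -1.8, 34.3]
opening: 0.004
```

```bash
python3 - <<'E'
from h import *
st=brief(); print(w2c(st["tool_pos"]).round(4))
E
```

```text
t 4.15 p [0.4604 0.0668 0.0729] yaw 1.6463 zdir [-0.293 -0.024 -0.956] F [-2.42 -1.82 34.34] op 0.004 q [ 0.03  0.93 -0.43  1.89  0.43  0.73 -0.58]
[-0.0709 -0.0024  0.0729]
```

Pocket 3 is solid: 34 N, with contact at TCP z of about 0.0735. Next is pocket 4.

Emit:
drive_tool(
  commands=[
    {"wx":0,"wy":0,"wz":0,"dx":0,"dy":-0.0024,"dz":-0.0076,"claw":0},
    {"wx":0,"wy":0,"wz":0,"dx":0,"dy":0.0277,"dz":-0.0086,"claw":0},
    {"wx":0,"wy":0,"wz":0,"dx":0,"dy":0.0277,"dz":-0.0086,"claw":0},
    {"wx":0,"wy":0,"wz":0,"dx":0,"dy":0.001,"dz":0.003,"claw":0},
    {"wx":0,"wy":0,"wz":0,"dx":0,"dy":0.0006,"dz":0.002,"claw":0},
    {"wx":0,"wy":0,"wz":0,"dx":0,"dy":0.0003,"dz":0.0012,"claw":0},
    {"wx":0,"wy":0,"wz":0,"dx":0,"dy":0,"dz":0,"claw":0},
    {"wx":0,"wy":0,"wz":0,"dx":0,"dy":0,"dz":0,"claw":0},
  ],
)

```text
clock: 4.95
tool_pos: [0.5213, 0.0715, 0.0731]
eef_rot: [0.673, 0.725, -0.106, -0.099]
contact_force: [4.0, -0.5, 16.1]
opening: 0.004
```

Emit:
drive_tool(
  commands=[
    {"wx":0,"wy":0,"wz":0,"dx":0,"dy":-0.0024,"dz":-0.0076,"claw":0},
    {"wx":0,"wy":0,"wz":0,"dx":0,"dy":0.0277,"dz":-0.0086,"claw":0},
    {"wx":0,"wy":0,"wz":0,"dx":0,"dy":0.0277,"dz":-0.0086,"claw":0},
    {"wx":0,"wy":0,"wz":0,"dx":0,"dy":0.001,"dz":0.003,"claw":0},
    {"wx":0,"wy":0,"wz":0,"dx":0,"dy":0.0009,"dz":0.003,"claw":0},
    {"wx":0,"wy":0,"wz":0,"dx":0,"dy":0.0004,"dz":0.0014,"claw":0},
    {"wx":0,"wy":0,"wz":0,"dx":0,"dy":0,"dz":0,"claw":0},
    {"wx":0,"wy":0,"wz":0,"dx":0,"dy":0,"dz":0,"claw":0},
  ],
)

```text
clock: 5.75
tool_pos: [0.5763, 0.0756, 0.0732]
eef_rot: [0.672, 0.725, -0.108, -0.1]
contact_force: [1.6, -1.4, 13.2]
opening: 0.002
```

```bash
python3 - <<'E'
from h import *
st=brief(); print(w2c(st["tool_pos"]).round(4))
E
```

```text
t 5.75 p [0.5763 0.0756 0.0732] yaw 1.6463 zdir [-0.292 -0.022 -0.956] F [ 1.62 -1.41 13.22] op 0.002 q [ 0.04  1.02 -0.45  1.52  0.39  1.   -0.46]
[ 0.0453 -0.0024  0.0732]
```

Pockets 4 and 5 are solid too (16 N and 13 N). Next is the +y row: pocket 2, then 1, then 0.

Emit:
drive_tool(
  commands=[
    {"wx":0,"wy":0,"wz":0,"dx":0,"dy":-0.0024,"dz":-0.0076,"claw":0},
    {"wx":0,"wy":0,"wz":0,"dx":0.024,"dy":0,"dz":0,"claw":0},
    {"wx":0,"wy":0,"wz":0,"dx":0.024,"dy":0,"dz":0,"claw":0},
    {"wx":0,"wy":0,"wz":0,"dx":0,"dy":0.001,"dz":0.003,"claw":0},
    {"wx":0,"wy":0,"wz":0,"dx":0,"dy":0.0009,"dz":0.003,"claw":0},
    {"wx":0,"wy":0,"wz":0,"dx":0,"dy":0.0005,"dz":0.0017,"claw":0},
    {"wx":0,"wy":0,"wz":0,"dx":0,"dy":0,"dz":0,"claw":0},
    {"wx":0,"wy":0,"wz":0,"dx":0,"dy":0,"dz":0,"claw":0},
  ],
)

```text
clock: 6.55
tool_pos: [0.5712, 0.1241, 0.0732]
eef_rot: [0.672, 0.725, -0.109, -0.103]
contact_force: [-3.2, 3.4, 15.3]
opening: 0.003
```

```bash
python3 - <<'E'
from h import *
st=brief(); print(w2c(st["tool_pos"]).round(4))
E
```

```text
t 6.55 p [0.5712 0.1241 0.0732] yaw 1.6454 zdir [-0.296 -0.02  -0.955] F [-3.18  3.4  15.26] op 0.003 q [-0.03  1.03 -0.46  1.5   0.37  1.   -0.52]
[0.0439 0.0464 0.0732]
```

Pocket 2 is solid. Next is pocket 1.

Emit:
drive_tool(
  commands=[
    {"wx":0,"wy":0,"wz":0,"dx":-0.001,"dy":-0.0024,"dz":-0.0076,"claw":0},
    {"wx":0,"wy":0,"wz":0,"dx":0,"dy":-0.0277,"dz":0.0086,"claw":0},
    {"wx":0,"wy":0,"wz":0,"dx":0,"dy":-0.0277,"dz":0.0086,"claw":0},
    {"wx":0,"wy":0,"wz":0,"dx":0,"dy":0.001,"dz":0.003,"claw":0},
    {"wx":0,"wy":0,"wz":0,"dx":0,"dy":0.0009,"dz":0.003,"claw":0},
    {"wx":0,"wy":0,"wz":0,"dx":0,"dy":0.0005,"dz":0.0017,"claw":0},
    {"wx":0,"wy":0,"wz":0,"dx":0,"dy":0,"dz":0,"claw":0},
    {"wx":0,"wy":0,"wz":0,"dx":0,"dy":0,"dz":0,"claw":0},
  ],
)

```text
clock: 7.35
tool_pos: [0.5141, 0.116, 0.073]
eef_rot: [0.673, 0.724, -0.112, -0.101]
contact_force: [-4.4, -4.1, 22.4]
opening: 0.005
```

```bash
python3 - <<'E'
from h import *
st=brief(); print(w2c(st["tool_pos"]).round(4))
E
```

```text
t 7.35 p [0.5141 0.116  0.073 ] yaw 1.6447 zdir [-0.296 -0.026 -0.955] F [-4.37 -4.14 22.35] op 0.005 q [-0.03  0.98 -0.45  1.69  0.39  0.87 -0.58]
[-0.0136  0.0426  0.073 ]
```

Pocket 1 is solid, so it should be pocket 0. I'll confirm by pressing it, about 3 mm deeper.

Emit:
drive_tool(
  commands=[
    {"wx":0,"wy":0,"wz":0,"dx":0.001,"dy":-0.0024,"dz":-0.0076,"claw":0},
    {"wx":0,"wy":0,"wz":0,"dx":0,"dy":-0.0277,"dz":0.0086,"claw":0},
    {"wx":0,"wy":0,"wz":0,"dx":0,"dy":-0.0277,"dz":0.0086,"claw":0},
    {"wx":0,"wy":0,"wz":0,"dx":0,"dy":0.001,"dz":0.003,"claw":0},
    {"wx":0,"wy":0,"wz":0,"dx":0,"dy":0.0009,"dz":0.003,"claw":0},
    {"wx":0,"wy":0,"wz":0,"dx":0,"dy":0.0005,"dz":0.0017,"claw":0},
    {"wx":0,"wy":0,"wz":0,"dx":0,"dy":0.0003,"dz":0.001,"claw":0},
    {"wx":0,"wy":0,"wz":0,"dx":0,"dy":0,"dz":0,"claw":0},
  ],
)

```text
clock: 8.15
tool_pos: [0.4587, 0.1145, 0.0697]
eef_rot: [0.673, 0.725, -0.108, -0.1]
contact_force: [0.5, -0.9, 5.7]
opening: 0.005
```

```bash
python3 - <<'E'
from h import *
st=brief(); print(w2c(st["tool_pos"]).round(4))
shot("top","top1");shot("side","side1")
s,T=load("top1");s2,T2=load("side1");s0,_=load("top0");s20,_=load("side0")
for n in("top1","side1"):
    s,T=load(n); im=s["color"].astype(int)
    ng=(im[:,:,1]-np.maximum(im[:,:,0],im[:,:,2])<12).astype(np.uint8)
    k,l,q,c=cv2.connectedComponentsWithStats(ng)
    for i in range(1,k):
        if 30<q[i,4]<300: print(n,q[i,4],c[i].round(1),im[l==i].mean(0).astype(int),onplane(s,T,c[i],.03).round(3))
E
```

```text
t 8.15 p [0.4587 0.1145 0.0697] yaw 1.6448 zdir [-0.291 -0.022 -0.956] F [ 0.54 -0.89  5.67] op 0.005 q [-0.05  0.94 -0.44  1.87  0.41  0.72 -0.65]
[-0.0689  0.0454  0.0697]
top1 229 [345.1 199.3] [214 202 110] [ 0.492 -0.215  0.03 ]
top1 204 [410.6 200.3] [ 99 110 104] [ 0.483 -0.392  0.03 ]
top1 184 [371.3 243.5] [109 118 113] [ 0.37  -0.277  0.03 ]
top1 297 [125.7 255.8] [180 176 160] [0.356 0.386 0.03 ]
side1 156 [292.5 116.4] [84 86 83] [ 0.487 -0.392  0.03 ]
side1 171 [320.4 144.8] [88 90 87] [ 0.373 -0.278  0.03 ]
side1 200 [280.6 151.2] [211 189  63] [ 0.494 -0.216  0.03 ]
side1 194 [302.7 178.4] [50 50 49] [ 0.406 -0.119  0.03 ]
side1 233 [309.2 198.4] [177 143  13] [ 0.374 -0.047  0.03 ]
```

Pocket 0 gives: the tip sank 3.5 mm past the contact level with only a small force. Nothing on the table has moved. I'll go above the canister with the tool upright and the jaws partly open.

Emit:
drive_tool(
  commands=[
    {"wx":0,"wy":0,"wz":0,"dx":0,"dy":-0.009,"dz":-0.029,"claw":0},
    {"wx":-0.149,"wy":0,"wz":0,"dx":0,"dy":0,"dz":-0.03,"claw":0.3},
    {"wx":-0.149,"wy":0,"wz":0,"dx":0,"dy":0,"dz":-0.03,"claw":0.62},
    {"wx":0,"wy":0,"wz":0,"dx":-0.046,"dy":-0.014,"dz":0,"claw":0.62},
    {"wx":0,"wy":0,"wz":0,"dx":-0.046,"dy":-0.014,"dz":0,"claw":0.62},
    {"wx":0,"wy":0,"wz":0,"dx":-0.046,"dy":-0.014,"dz":0,"claw":0.62},
    {"wx":0,"wy":0,"wz":0,"dx":-0.046,"dy":-0.014,"dz":0,"claw":0.62},
    {"wx":0,"wy":0,"wz":0,"dx":-0.046,"dy":-0.014,"dz":0,"claw":0.62},
    {"wx":0,"wy":0,"wz":0,"dx":0,"dy":0,"dz":0,"claw":0.62},
    {"wx":0,"wy":0,"wz":0,"dx":0,"dy":0,"dz":0,"claw":0.62},
  ],
)

```text
clock: 9.25
tool_pos: [0.4184, -0.1206, 0.1582]
eef_rot: [0.682, 0.732, 0.0, 0.001]
contact_force: [0.6, 0.6, 0.2]
opening: 0.619
```

```bash
python3 - <<'E'
from h import *
brief(); shot("wrist","w2")
E
```

```text
t 9.25 p [ 0.4184 -0.1206  0.1582] yaw 1.6414 zdir [ 0.001 -0.    -1.   ] F [0.58 0.64 0.25] op 0.619 q [ 0.42  0.65 -0.39  2.2   0.63  0.4  -0.41]
```

View pics/w2.png

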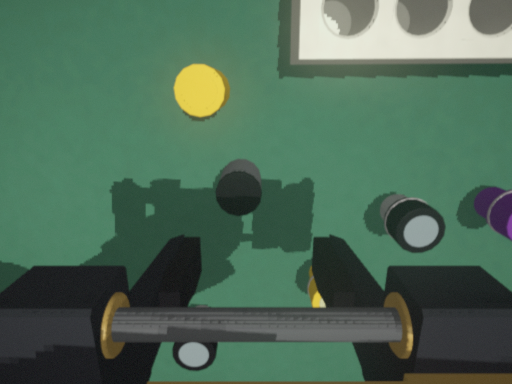

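The canister's black cap is at about (239,194). Eyepiece A is at (415,225), with its lens at (421,231).

```bash
cat >> h.py <<'E'
def cap(s,roi,th):
    """centre & size of darkest blob via ellipse fit of its hull"""
    u0,v0,u1,v1=roi; g=cv2.GaussianBlur(s["color"],(3,3),0).max(2)[v0:v1,u0:u1]; m=(g<th).astype(np.uint8)
    m=cv2.morphologyEx(m,cv2.MORPH_OPEN,np.ones((5,5),np.uint8))
    cs,_=cv2.findContours(m,cv2.RETR_EXTERNAL,cv2.CHAIN_APPROX_NONE); c=max(cs,key=cv2.contourArea)
    e=cv2.fitEllipse(cv2.convexHull(c)); return np.array(e[0])+[u0,v0],e[1],cv2.contourArea(c)
E
python3 - <<'E'
from h import *
s,T=load("w2"); g=s["color"].max(2); print(g[150:225:5,239],g[190,205:275:5])
for th in(38,42,46,50,55):
    try:
        c,a,A=cap(s,(205,155,275,225),th); print(th,c.round(1),np.round(a,1),A,onplane(s,T,c,.05).round(4),delta(onplane(s,T,c,.05)).round(4))
    except Exception as e: print(th,e)
st,Ts=load("side1"); print(tri([ray(s,T,(239,195)),ray(st,Ts,(303,172.5))]))
E
```

```text
[133 132  88  89  76  53  48  48  49  44  36  36  35  45  79] [81 82 68 48 48 46 49 44 47 47 50 51 82 83]
38 [237.6 203.6] [18.7 36.8] 445.0 [ 0.4038 -0.13    0.05  ] [-0.0099 -0.0161  0.1083]
42 [238.1 203.3] [20.2 41.6] 539.5 [ 0.4041 -0.1297  0.05  ] [-0.0097 -0.0158  0.1083]
46 [237.7 201.4] [24.5 42.2] 624.0 [ 0.4037 -0.1281  0.05  ] [-0.0081 -0.016   0.1083]
50 [237.4 195.9] [36.2 45.2] 1148.5 [ 0.4032 -0.1237  0.05  ] [-0.0036 -0.0162  0.1083]
55 [238.1 193.5] [42.6 45.1] 1448.5 [ 0.4037 -0.1217  0.05  ] [-0.0017 -0.0156  0.1083]
(array([ 0.40604976, -0.12111081,  0.05453326]), [np.float64(0.0014853494525486535), np.float64(0.0014853494525486602)])
```

```bash
python3 - <<'E'
from h import *
s,T=load("w2")
for th in(58,61,64,67):
    c,a,A=cap(s,(205,155,275,225),th); print(th,c.round(1),np.round(a,1),A,delta(onplane(s,T,c,.05)).round(4))
c=onplane(s,T,(238.5,192.5),.05); print(proj(s,T,c+[.018,0,0]),proj(s,T,c-[.018,0,0]),proj(s,T,c+[0,.018,0]),proj(s,T,c-[0,.018,0]))
E
```

```text
58 [238.  193.3] [43.5 45.4] 1493.0 [-0.0016 -0.0157  0.1083]
61 [238.1 193.2] [43.8 46.1] 1521.0 [-0.0015 -0.0156  0.1083]
64 [238.1 193.3] [44.1 46.3] 1547.0 [-0.0015 -0.0156  0.1083]
67 [238.1 193.2] [44.6 46.8] 1570.5 [-0.0014 -0.0156  0.1083]
[261.9148102  194.04227255] [215.01206845 190.95291114] [239.779455   169.72650887] [237.27404727 214.3211845 ]
```

Emit:
drive_tool(
  commands=[
    {"wx":0,"wy":0,"wz":0,"dx":-0.0015,"dy":-0.0156,"dz":0,"claw":0.62},
    {"wx":0,"wy":0,"wz":0,"dx":0,"dy":0,"dz":0.04,"claw":0.62},
    {"wx":0,"wy":0,"wz":0,"dx":0,"dy":0,"dz":0.04,"claw":0.62},
    {"wx":0,"wy":0,"wz":0,"dx":0,"dy":0,"dz":0.029,"claw":0.62},
    {"wx":0,"wy":0,"wz":0,"dx":0,"dy":0,"dz":0,"claw":0.62},
    {"wx":0,"wy":0,"wz":0,"dx":0,"dy":0,"dz":0,"claw":0.2},
    {"wx":0,"wy":0,"wz":0,"dx":0,"dy":0,"dz":0,"claw":0.2},
    {"wx":0,"wy":0,"wz":0,"dx":0,"dy":0,"dz":0,"claw":0.2},
    {"wx":0,"wy":0,"wz":0,"dx":0,"dy":0,"dz":0,"claw":0.2},
  ],
  grip_force=20,
)

```text
clock: 10.2
tool_pos: [0.3974, -0.1213, 0.0711]
eef_rot: [0.68, 0.733, -0.005, -0.007]
contact_force: [0.1, 0.2, -0.2]
opening: 0.283
```

```bash
python3 - <<'E'
from h import *
st=brief(); print(w2c(st["tool_pos"]),delta(c2w(-.058,.045,.168)).round(4))
E
```

```text
t 10.2 p [ 0.3974 -0.1213  0.0711] yaw 1.6468 zdir [-0.017  0.002 -1.   ] F [ 0.07  0.23 -0.23] op 0.283 q [ 0.25  0.82 -0.1   2.3   1.07  0.09 -0.82]
[-0.14787533 -0.18511981  0.071102  ] [ 0.2304  0.0883 -0.0976]
```

The arm stopped short: joint 6 is near its limit and TCP z is 0.071, above the canister. The canister is untouched. I'll reopen and try a slower descent.

Emit:
drive_tool(
  commands=[
    {"wx":0,"wy":0,"wz":0,"dx":0,"dy":0,"dz":0,"claw":0.62},
    {"wx":0,"wy":0,"wz":0,"dx":-0.002,"dy":0.005,"dz":0,"claw":0.62},
    {"wx":0,"wy":0,"wz":0,"dx":0,"dy":0,"dz":0,"claw":0.62},
    {"wx":0,"wy":0,"wz":0,"dx":0,"dy":0,"dz":0.005,"claw":0.62},
    {"wx":0,"wy":0,"wz":0,"dx":0,"dy":0,"dz":0.005,"claw":0.62},
    {"wx":0,"wy":0,"wz":0,"dx":0,"dy":0,"dz":0.005,"claw":0.62},
    {"wx":0,"wy":0,"wz":0,"dx":0,"dy":0,"dz":0.005,"claw":0.62},
    {"wx":0,"wy":0,"wz":0,"dx":0,"dy":0,"dz":0,"claw":0.62},
    {"wx":0,"wy":0,"wz":0,"dx":0,"dy":0,"dz":0,"claw":0.62},
  ],
)

```text
clock: 11.1
tool_pos: [0.4015, -0.1228, 0.0517]
eef_rot: [0.68, 0.734, -0.006, -0.008]
contact_force: [-0.9, -0.6, -0.6]
opening: 0.617
```

```bash
python3 - <<'E'
from h import *
st=brief(); print(w2c(st["tool_pos"]),delta([.4029,-.1232,.05]).round(4), R.from_quat(st["eef_rot"]).as_matrix().round(3).tolist())
E
```

```text
t 11.1 p [ 0.4015 -0.1228  0.0517] yaw 1.6473 zdir [-0.019  0.002 -1.   ] F [-0.85 -0.59 -0.57] op 0.617 q [ 0.22  0.87 -0.05  2.29  1.47  0.04 -1.21]
[-0.1439615  -0.18694535  0.05166552] [-0.0005  0.0014  0.0016] [[-0.076, 0.997, -0.019], [0.997, 0.076, 0.002], [0.003, -0.019, -1.0]]
```

The slow descent worked: TCP z is 0.052 and the tool is within 0.02 rad of vertical. I'll grip and lift.

Emit:
drive_tool(
  commands=[
    {"wx":0,"wy":0,"wz":0,"dx":0,"dy":0,"dz":0,"claw":0.2},
    {"wx":0,"wy":0,"wz":0,"dx":0,"dy":0,"dz":0,"claw":0.2},
    {"wx":0,"wy":0,"wz":0,"dx":0,"dy":0,"dz":0,"claw":0.2},
    {"wx":0,"wy":0,"wz":0,"dx":0,"dy":0,"dz":0,"claw":0.2},
    {"wx":0,"wy":0,"wz":0,"dx":0,"dy":0,"dz":-0.01,"claw":0.2},
    {"wx":0,"wy":0,"wz":0,"dx":0,"dy":0,"dz":-0.02,"claw":0.2},
    {"wx":0,"wy":0,"wz":0,"dx":0,"dy":0,"dz":-0.03,"claw":0.2},
    {"wx":0,"wy":0,"wz":0,"dx":0,"dy":0,"dz":-0.03,"claw":0.2},
    {"wx":0,"wy":0,"wz":0,"dx":0,"dy":0,"dz":-0.03,"claw":0.2},
    {"wx":0,"wy":0,"wz":0,"dx":0,"dy":0,"dz":0,"claw":0.2},
  ],
)

```text
clock: 12.1
tool_pos: [0.4051, -0.1234, 0.174]
eef_rot: [0.68, 0.733, -0.004, -0.006]
contact_force: [0.5, 0.3, -2.2]
opening: 0.396
```

```bash
python3 - <<'E'
from h import *
st=brief(); print(w2c(st["tool_pos"]),delta(c2w(-.058,.045,.168)).round(4), R.from_quat(st["eef_rot"]).as_matrix().round(3).tolist())
E
```

```text
t 12.1 p [ 0.4051 -0.1234  0.174 ] yaw 1.6461 zdir [-0.014  0.001 -1.   ] F [ 0.46  0.26 -2.22] op 0.396 q [ 0.59  0.65 -0.64  2.2   0.77  0.54 -0.57]
[-0.14036083 -0.18780139  0.17399736] [0.2328 0.0823 0.0054] [[-0.075, 0.997, -0.014], [0.997, 0.075, 0.001], [0.002, -0.014, -1.0]]
```

The canister is held: opening is 0.396 (35 mm) and the weight reads 2.2 N. I'll carry it over pocket 0 and re-measure with the wrist camera from the same relative height.

Emit:
drive_tool(
  commands=[
    {"wx":0,"wy":0,"wz":0,"dx":0.0388,"dy":0.0137,"dz":0,"claw":0.2},
    {"wx":0,"wy":0,"wz":0,"dx":0.0388,"dy":0.0137,"dz":0,"claw":0.2},
    {"wx":-0.012,"wy":0,"wz":0,"dx":0.0388,"dy":0.0137,"dz":0,"claw":0.2},
    {"wx":0,"wy":0,"wz":0,"dx":0.0388,"dy":0.0137,"dz":0,"claw":0.2},
    {"wx":0,"wy":0,"wz":0,"dx":0.0388,"dy":0.0137,"dz":0,"claw":0.2},
    {"wx":0,"wy":0,"wz":0,"dx":0.0388,"dy":0.0137,"dz":0.005,"claw":0.2},
    {"wx":0,"wy":0,"wz":0,"dx":0,"dy":0,"dz":0,"claw":0.2},
    {"wx":0,"wy":0,"wz":0,"dx":0,"dy":0,"dz":0,"claw":0.2},
  ],
)

```text
clock: 12.9
tool_pos: [0.4672, 0.1158, 0.165]
eef_rot: [0.679, 0.734, -0.003, -0.004]
contact_force: [0.5, -0.1, -2.1]
opening: 0.398
```

```bash
python3 - <<'E'
from h import *
st=brief(); print(w2c(st["tool_pos"])); shot("wrist","w3")
s,T=load("w3")
for i,p in enumerate(LAY): print(i,proj(s,T,c2w(*p,.06)).round(1))
for c,q in dark(s,(0,0,512,384),th=85,amin=300,amax=5000): print(c.round(1),q,w2c(onplane(s,T,c,.06)).round(4))
E
```

```text
t 12.9 p [0.4672 0.1158 0.165 ] yaw 1.6498 zdir [-0.009  0.001 -1.   ] F [ 0.53 -0.06 -2.1 ] op 0.398 q [ 0.04  0.71 -0.61  2.05  0.7   0.6  -0.98]
[-0.06044098  0.04599668  0.16498446]
0 [262.  196.3]
1 [338.6 196.7]
2 [415.4 197.1]
3 [261.6 253. ]
4 [334.  253.5]
5 [406.6 254. ]
[171.1  28.3] [ 132    0   74   81 1903] [-0.1185  0.1608  0.06  ]
[494.2  67.4] [472  51  40  31 408] [0.0973 0.1371 0.06  ]
[496.5 105.5] [ 480   71   32   66 1652] [0.1042 0.1123 0.06  ]
[337.4 196.7] [ 314  175   48   45 1624] [-0.0009  0.045   0.06  ]
[413.6 197. ] [ 390  175   48   45 1640] [0.0566 0.0451 0.06  ]
```

View pics/w3.png

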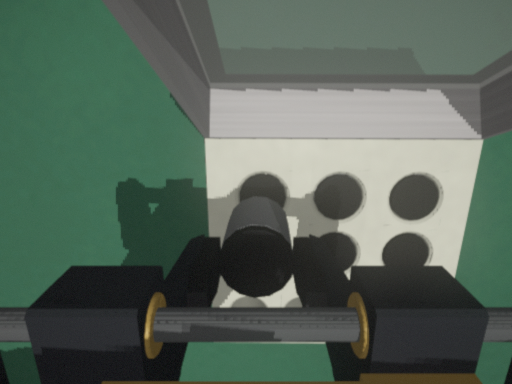

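The wrist view shows pocket 0 beneath the held canister. Discs 1 and 2, at (337,197) and (414,197), put the pocket grid 1.1 mm toward -x of my frame. Correcting for that, I'll lower 10 mm into the pocket and check the force.

Emit:
drive_tool(
  commands=[
    {"wx":-0.009,"wy":0,"wz":0,"dx":-0.0005,"dy":0.0013,"dz":0,"claw":0.2},
    {"wx":0,"wy":0,"wz":0,"dx":0,"dy":0,"dz":0.025,"claw":0.2},
    {"wx":0,"wy":0,"wz":0,"dx":0,"dy":0,"dz":0.02,"claw":0.2},
    {"wx":0,"wy":0,"wz":0,"dx":0,"dy":0,"dz":0.005,"claw":0.2},
    {"wx":0,"wy":0,"wz":0,"dx":0,"dy":0,"dz":0.003,"claw":0.2},
    {"wx":0,"wy":0,"wz":0,"dx":0,"dy":0,"dz":0.003,"claw":0.2},
    {"wx":0,"wy":0,"wz":0,"dx":0,"dy":0,"dz":0,"claw":0.2},
  ],
)

```text
clock: 13.65
tool_pos: [0.4698, 0.1149, 0.1106]
eef_rot: [0.68, 0.733, 0.002, -0.0]
contact_force: [-0.2, 0.2, -0.5]
opening: 0.399
```

```bash
python3 - <<'E'
from h import *
st=brief(); print(w2c(st["tool_pos"]).round(4))
E
```

```text
t 13.65 p [0.4698 0.1149 0.1106] yaw 1.6468 zdir [ 0.003  0.003 -1.   ] F [-0.22  0.17 -0.52] op 0.399 q [-0.04  0.79 -0.48  2.09  0.84  0.45 -1.1 ]
[-0.0579  0.0449  0.1106]
```

Emit:
drive_tool(
  commands=[
    {"wx":0,"wy":0,"wz":0,"dx":0.0006,"dy":-0.0012,"dz":0,"claw":0.2},
    {"wx":0,"wy":0,"wz":0,"dx":0,"dy":0,"dz":0.003,"claw":0.2},
    {"wx":0,"wy":0,"wz":0,"dx":0,"dy":0,"dz":0.003,"claw":0.2},
    {"wx":0,"wy":0,"wz":0,"dx":0,"dy":0,"dz":0.003,"claw":0.2},
    {"wx":0,"wy":0,"wz":0,"dx":0,"dy":0,"dz":0,"claw":0.2},
  ],
)

```text
clock: 14.15
tool_pos: [0.4686, 0.1156, 0.1009]
eef_rot: [0.68, 0.734, 0.002, -0.0]
contact_force: [1.4, -0.7, -1.4]
opening: 0.4
```

```bash
python3 - <<'E'
from h import *
st=brief(); print(w2c(st["tool_pos"]).round(4),st["moment"].round(2))
E
```

```text
t 14.15 p [0.4686 0.1156 0.1009] yaw 1.6472 zdir [ 0.002  0.003 -1.   ] F [ 1.44 -0.68 -1.35] op 0.4 q [-0.06  0.8  -0.46  2.1   0.87  0.43 -1.13]
[-0.059   0.0457  0.1009] [-0.04 -0.37 -0.  ]
```

The foot is 11 mm in with no resistance. I'll continue to the release height and open.

Emit:
drive_tool(
  commands=[
    {"wx":0,"wy":0,"wz":0,"dx":0,"dy":0,"dz":0.0045,"claw":0.2},
    {"wx":0,"wy":0,"wz":0,"dx":0,"dy":0,"dz":0.0045,"claw":0.2},
    {"wx":0,"wy":0,"wz":0,"dx":0,"dy":0,"dz":0.0045,"claw":0.2},
    {"wx":0,"wy":0,"wz":0,"dx":0,"dy":0,"dz":0.0045,"claw":0.2},
    {"wx":0,"wy":0,"wz":0,"dx":0,"dy":0,"dz":0.0045,"claw":0.2},
    {"wx":0,"wy":0,"wz":0,"dx":0,"dy":0,"dz":0.0035,"claw":0.2},
    {"wx":0,"wy":0,"wz":0,"dx":0,"dy":0,"dz":0,"claw":0.2},
  ],
)

```text
clock: 14.85
tool_pos: [0.4692, 0.1153, 0.0747]
eef_rot: [0.68, 0.733, 0.002, 0.0]
contact_force: [4.2, -1.6, -2.9]
opening: 0.399
```

Emit:
drive_tool(
  commands=[
    {"wx":0,"wy":0,"wz":0,"dx":0,"dy":0,"dz":0,"claw":0.6},
    {"wx":0,"wy":0,"wz":0,"dx":0,"dy":0,"dz":0,"claw":0.6},
    {"wx":0,"wy":0,"wz":0,"dx":0,"dy":0,"dz":0,"claw":0.6},
    {"wx":0,"wy":0,"wz":0,"dx":0,"dy":0,"dz":-0.04,"claw":0.6},
    {"wx":0,"wy":0,"wz":0,"dx":0,"dy":0,"dz":-0.04,"claw":0.6},
    {"wx":0,"wy":0,"wz":0,"dx":0,"dy":0,"dz":-0.04,"claw":0.6},
    {"wx":0,"wy":0,"wz":0,"dx":0,"dy":0,"dz":0,"claw":0.6},
  ],
)

```text
clock: 15.55
tool_pos: [0.4697, 0.117, 0.1992]
eef_rot: [0.679, 0.734, 0.005, 0.001]
contact_force: [1.1, 0.6, 0.0]
opening: 0.599
```

```bash
python3 - <<'E'
from h import *
st=brief(); print(w2c(st["tool_pos"]).round(4))
shot("wrist","w4"); s,T=load("w4")
for i,p in enumerate(LAY): print(i,proj(s,T,c2w(*p,.06)).round(1))
for c,q in dark(s,(100,80,512,384),th=85,amin=300,amax=5000): print(c.round(1),q,w2c(onplane(s,T,c,.06)).round(4))
E
```

```text
t 15.55 p [0.4697 0.117  0.1992] yaw 1.6476 zdir [ 0.009  0.007 -1.   ] F [1.06 0.65 0.01] op 0.599 q [ 0.08  0.66 -0.67  2.03  0.65  0.66 -0.94]
[-0.0578  0.047   0.1992]
0 [255.7 185.4]
1 [323.1 185.2]
2 [390.3 185. ]
3 [255.7 236.5]
4 [319.9 236.2]
5 [383.9 236. ]
[409.4  81.7] [360  80  91   5 348] [0.0629 0.1296 0.06  ]
[474.7 100.7] [ 444   80   68   52 2664] [0.1174 0.1152 0.06  ]
[184.4 106.6] [173  82  31  52 343] [-0.1148  0.1107  0.06  ]
[255.6 184.6] [ 235  165   42   40 1305] [-0.058   0.0457  0.06  ]
[322.1 184.9] [ 301  165   43   40 1292] [-0.0009  0.0452  0.06  ]
[388.7 184.7] [ 368  165   42   40 1289] [0.0566 0.0453 0.06  ]
[255.7 235.3] [ 236  217   40   38 1193] [-0.058  -0.0019  0.06  ]
[382.5 235.1] [ 363  217   40   37 1134] [ 0.0566 -0.0022  0.06  ]
```

View pics/w4.png

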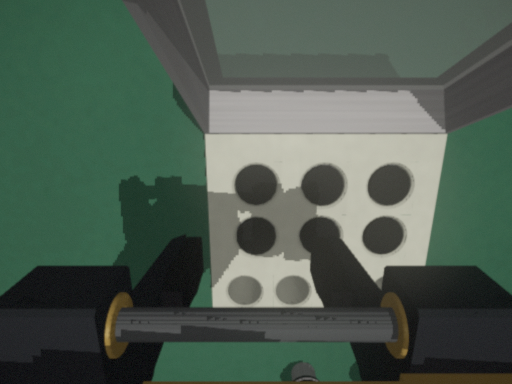

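The disc 0 spot now has the same size (42x40 px) and position as the other caps. I'll press it to confirm that it is solid and flush.

Emit:
drive_tool(
  commands=[
    {"wx":0,"wy":0,"wz":0,"dx":-0.002,"dy":-0.013,"dz":0.03,"claw":0},
    {"wx":0,"wy":0,"wz":0,"dx":0,"dy":0,"dz":0.03,"claw":0},
    {"wx":0.149,"wy":0,"wz":0,"dx":0,"dy":0,"dz":0.03,"claw":0},
    {"wx":0.149,"wy":0,"wz":0,"dx":0,"dy":0,"dz":0.02,"claw":0},
    {"wx":0,"wy":0,"wz":0,"dx":0,"dy":0,"dz":0,"claw":0},
    {"wx":0,"wy":0,"wz":0,"dx":0,"dy":0,"dz":0,"claw":0},
  ],
)

```text
clock: 16.2
tool_pos: [0.4513, 0.1125, 0.0839]
eef_rot: [0.672, 0.726, -0.108, -0.102]
contact_force: [-0.3, -0.0, 0.6]
opening: 0.078
```

```bash
python3 - <<'E'
from h import *
st=brief(); print(w2c(st["tool_pos"]).round(4),delta(c2w(-.071,.045,.072)).round(4))
E
```

```text
t 16.2 p [0.4513 0.1125 0.0839] yaw 1.6472 zdir [-0.292 -0.019 -0.956] F [-0.29 -0.02  0.57] op 0.078 q [ 0.08  0.96 -0.66  1.88  0.6   0.82 -0.84]
[-0.0765  0.0439  0.0839] [0.0011 0.0087 0.0098]
```

Emit:
drive_tool(
  commands=[
    {"wx":0,"wy":0,"wz":0,"dx":0.001,"dy":0.006,"dz":0.002,"claw":0},
    {"wx":0,"wy":0,"wz":0,"dx":0,"dy":0.001,"dz":0.003,"claw":0},
    {"wx":0,"wy":0,"wz":0,"dx":0,"dy":0.001,"dz":0.003,"claw":0},
    {"wx":0,"wy":0,"wz":0,"dx":0,"dy":0.0007,"dz":0.002,"claw":0},
    {"wx":0,"wy":0,"wz":0,"dx":0,"dy":0,"dz":0,"claw":0},
    {"wx":0,"wy":0,"wz":0,"dx":0,"dy":0,"dz":0,"claw":0},
  ],
)

```text
clock: 16.8
tool_pos: [0.4578, 0.1138, 0.0735]
eef_rot: [0.672, 0.726, -0.107, -0.101]
contact_force: [-0.7, -0.3, 1.1]
opening: 0.002
```

```bash
python3 - <<'E'
from h import *
st=brief(); print(w2c(st["tool_pos"]).round(4))
E
```

```text
t 16.8 p [0.4578 0.1138 0.0735] yaw 1.6475 zdir [-0.29  -0.02  -0.957] F [-0.74 -0.31  1.08] op 0.002 q [ 0.07  0.98 -0.65  1.87  0.61  0.82 -0.84]
[-0.0699  0.0447  0.0735]
```

Just short of contact. I'll go 2 mm further.

Emit:
drive_tool(
  commands=[
    {"wx":0,"wy":0,"wz":0,"dx":0,"dy":0.0003,"dz":0.001,"claw":0},
    {"wx":0,"wy":0,"wz":0,"dx":0,"dy":0.0003,"dz":0.001,"claw":0},
    {"wx":0,"wy":0,"wz":0,"dx":0,"dy":0,"dz":0,"claw":0},
  ],
)

```text
clock: 17.1
tool_pos: [0.4578, 0.1139, 0.0725]
eef_rot: [0.672, 0.726, -0.107, -0.101]
contact_force: [-0.1, -1.9, 13.6]
opening: 0.005
```

```bash
python3 - <<'E'
from h import *
st=brief(); print(w2c(st["tool_pos"]).round(4))
E
```

```text
t 17.1 p [0.4578 0.1139 0.0725] yaw 1.6474 zdir [-0.291 -0.02  -0.957] F [-0.08 -1.92 13.59] op 0.005 q [ 0.07  0.98 -0.65  1.87  0.61  0.82 -0.84]
[-0.0699  0.0449  0.0725]
```

The canister is solid and flush, so it is home. Now the eyepieces. I'll lift, remove the tilt and turn the jaws to run along case y.

Emit:
drive_tool(
  commands=[
    {"wx":0,"wy":0,"wz":0,"dx":0,"dy":-0.012,"dz":-0.038,"claw":0},
    {"wx":-0.149,"wy":0,"wz":0,"dx":0,"dy":0,"dz":-0.03,"claw":0.5},
    {"wx":-0.149,"wy":0,"wz":0,"dx":-0.02,"dy":0,"dz":-0.03,"claw":0.7},
    {"wx":0,"wy":0,"wz":0,"dx":-0.04,"dy":0,"dz":0,"claw":0.7},
    {"wx":0,"wy":0,"wz":0,"dx":-0.04,"dy":0,"dz":0,"claw":0.7},
    {"wx":0,"wy":0,"wz":0.143,"dx":0,"dy":0,"dz":0,"claw":0.7},
    {"wx":0,"wy":0,"wz":0.143,"dx":0,"dy":0,"dz":0,"claw":0.7},
    {"wx":0,"wy":0,"wz":0.143,"dx":0,"dy":0,"dz":0,"claw":0.7},
    {"wx":0,"wy":0,"wz":0.143,"dx":0,"dy":0,"dz":0,"claw":0.7},
    {"wx":0,"wy":0,"wz":0.143,"dx":0,"dy":0,"dz":0,"claw":0.7},
    {"wx":0,"wy":0,"wz":0.143,"dx":0,"dy":0,"dz":0,"claw":0.7},
  ],
)

```text
clock: 18.2
tool_pos: [0.4782, 0.015, 0.1691]
eef_rot: [0.924, 0.382, 0.002, -0.001]
contact_force: [-1.2, -0.4, -0.6]
opening: 0.7
```

Emit:
drive_tool(
  commands=[
    {"wx":0,"wy":0,"wz":0.143,"dx":0,"dy":0,"dz":0,"claw":0.7},
    {"wx":0,"wy":0,"wz":0.143,"dx":0,"dy":0,"dz":0,"claw":0.7},
    {"wx":0,"wy":0,"wz":0.143,"dx":0,"dy":0,"dz":0,"claw":0.7},
    {"wx":0,"wy":0,"wz":0.143,"dx":0,"dy":0,"dz":0,"claw":0.7},
    {"wx":0,"wy":0,"wz":0.143,"dx":0,"dy":0,"dz":0,"claw":0.7},
    {"wx":0,"wy":0,"wz":0,"dx":0,"dy":0,"dz":0,"claw":0.7},
  ],
)

```text
clock: 18.8
tool_pos: [0.4782, 0.0151, 0.1692]
eef_rot: [0.999, 0.037, 0.001, -0.001]
contact_force: [0.7, 0.2, 0.9]
opening: 0.703
```

```bash
python3 - <<'E'
from h import *
st=brief(); print(w2c(st["tool_pos"]).round(4),delta([.551,-.144,.162]).round(4), R.from_quat(st["eef_rot"]).as_matrix().round(3).tolist())
E
```

```text
t 18.8 p [0.4782 0.0151 0.1692] yaw 0.0741 zdir [ 0.002  0.003 -1.   ] F [0.72 0.15 0.92] op 0.703 q [ 0.    0.64 -0.21  2.08  0.28  0.44 -1.91]
[-0.057  -0.0552  0.1692] [0.0608 0.1641 0.0069] [[0.997, 0.074, 0.002], [0.074, -0.997, 0.003], [0.002, -0.003, -1.0]]
```

```bash
python3 - <<'E'
from h import *
shot("wrist","w5")
s,T=load("w5")
for c,q in dark(s,(0,0,512,384),th=85,amin=200,amax=5000): print(c.round(1),q,w2c(onplane(s,T,c,.06)).round(4))
E
```

```text
[109.4  27.2] [  82    0   56   57 2563] [0.0581 0.0432 0.06  ]
[180.7  27. ] [ 154    0   55   57 2507] [ 0.058  -0.0043  0.06  ]
[457.4  15.4] [ 428    0   84   36 1602] [ 0.0644 -0.1869  0.06  ]
[ 14.7 168.8] [   0   53   39  195 2665] [-0.0386  0.1279  0.06  ]
[458.5 111.6] [ 422   83   83   57 2555] [ 0.0026 -0.1988  0.06  ]
[120.2 114.9] [  95   90   51   51 2046] [0.0009 0.0432 0.06  ]
[186.4 114.7] [ 162   90   50   50 1977] [ 0.0009 -0.0043  0.06  ]
[129.4 191.1] [ 106  169   48   45 1690] [-0.0564  0.0433  0.06  ]
[191.5 191.2] [ 169  169   47   45 1655] [-0.0566 -0.0045  0.06  ]
[492.  190.2] [481 174  24  31 395] [-0.0562 -0.235   0.06  ]
```

Emit:
drive_tool(
  commands=[
    {"wx":0,"wy":0,"wz":0,"dx":0.015,"dy":0.041,"dz":0,"claw":0.7},
    {"wx":0,"wy":0,"wz":0,"dx":0.015,"dy":0.041,"dz":0,"claw":0.7},
    {"wx":0,"wy":0,"wz":0,"dx":0.015,"dy":0.041,"dz":0.003,"claw":0.7},
    {"wx":0,"wy":0,"wz":0,"dx":0.015,"dy":0.041,"dz":0.004,"claw":0.7},
    {"wx":0,"wy":0,"wz":0,"dx":0,"dy":0,"dz":0,"claw":0.7},
    {"wx":0,"wy":0,"wz":0,"dx":0,"dy":0,"dz":0,"claw":0.7},
  ],
)

```text
clock: 19.45
tool_pos: [0.5499, -0.1451, 0.1613]
eef_rot: [0.999, 0.037, 0.001, -0.002]
contact_force: [-0.0, -0.1, -0.2]
opening: 0.702
```

```bash
python3 - <<'E'
from h import *
brief(); shot("wrist","w6")
a=cv2.imread("pics/w5.png");b=cv2.imread("pics/w6.png")
cv2.imwrite("pics/w56.png",cv2.resize(np.hstack([a,b]),(800,300),interpolation=cv2.INTER_AREA))
E
```

```text
t 19.45 p [ 0.5499 -0.1451  0.1613] yaw 0.0741 zdir [ 0.002  0.004 -1.   ] F [-0.03 -0.09 -0.19] op 0.702 q [ 0.34  0.74 -0.27  1.82  0.31  0.62 -1.62]
```

View pics/w56.png

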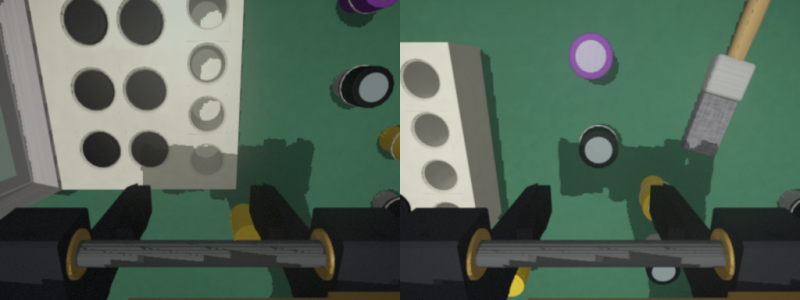

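Left half: the deck in this yaw, discs measured at about (+1.5,-1.6) mm from my frame. That yields a wrist-camera bias of about (2.1,-0.5) mm in tool x,y, and the bore row at case y of about -0.062. Right half: eyepiece A, black head with grey lens at about (253,186) full-size, with the purple look-alike above it. Now A's centre.

```bash
cat >> h.py <<'E'
def lens(name,uv,w=32,z=.052):
    """lens (grey, bright, unsaturated) centre near uv -> pixel,size,tool delta"""
    s,T=load(name); u,v=int(uv[0]),int(uv[1]); u0,v0=max(u-w,0),max(v-w,0)
    im=cv2.GaussianBlur(s["color"],(3,3),0)[v0:v+w,u0:u+w].astype(int)
    m=((im.max(2)>110)&(im.max(2)-im.min(2)<35)).astype(np.uint8)
    k,l,q,c=cv2.connectedComponentsWithStats(m); i=1+np.argmax(q[1:,4]); e=c[i]+[u0,v0]
    p=onplane(s,T,e,z); return e.round(1),q[i],p.round(4),delta(p).round(4)
E
python3 - <<'E'
from h import *
print(lens("w6",(253,186)))
s,T=load("w6"); g=s["color"]
print(g[186,215:295:4].tolist()); print(g[145:230:4,253].max(1))
s2,T2=load("side1"); e=lens("w6",(253,186))[0]
print("tri",tri([ray(s,T,e),ray(*load("side0"),(257.9,157.5))]))
E
```

```text
(array([253.8, 191.6]), array([ 16,  21,  35,  34, 919], dtype=int32), array([ 0.5496, -0.1422,  0.052 ]), array([-0.0003, -0.0007,  0.1095]))
[[48, 77, 61], [45, 76, 61], [48, 77, 61], [45, 76, 60], [29, 40, 35], [31, 41, 37], [143, 156, 154], [143, 156, 153], [143, 157, 154], [145, 157, 155], [146, 159, 156], [145, 159, 156], [144, 157, 154], [144, 158, 155], [60, 69, 67], [46, 53, 49], [41, 60, 51], [51, 79, 64], [59, 98, 76], [74, 121, 96]]
[121 121 122 121 141  44  54  54 159 159 158 157 158 156 156 155  71  39
  76  76  78  76]
tri (array([ 0.55195998, -0.14228072,  0.06021864]), [np.float64(0.00024870911125377166), np.float64(0.00024870911125365213)])
```

```bash
python3 - <<'E'
from h import *
brief(); shot("wrist","w7"); print(lens("w7",(253,190))); brief(); shot("wrist","w8"); print(lens("w8",(253,190)));brief()
E
```

```text
t 19.5 p [ 0.5498 -0.1434  0.1615] yaw 0.0763 zdir [ 0.001  0.004 -1.   ] F [-1.25  0.25  0.43] op 0.7 q [ 0.34  0.74 -0.27  1.82  0.31  0.62 -1.62]
(array([256.3, 191.4]), array([ 18,  17,  35,  34, 914], dtype=int32), array([ 0.5496, -0.1423,  0.052 ]), array([-0.0003,  0.0003,  0.1097]))
t 19.55 p [ 0.5497 -0.1425  0.1617] yaw 0.0776 zdir [ 0.001  0.005 -1.   ] F [ 0.28  0.74 -0.53] op 0.696 q [ 0.34  0.74 -0.27  1.82  0.31  0.62 -1.62]
(array([257.8, 191.4]), array([ 20,  17,  35,  34, 915], dtype=int32), array([ 0.5496, -0.1426,  0.052 ]), array([-0.0005,  0.0009,  0.1098]))
t 19.6 p [ 0.5499 -0.1422  0.1618] yaw 0.0781 zdir [ 0.002  0.004 -1.   ] F [0.74 0.38 0.31] op 0.7 q [ 0.34  0.74 -0.27  1.82  0.31  0.62 -1.62]
```

Emit:
drive_tool(
  commands=[
    {"wx":0,"wy":0,"wz":0,"dx":-0.0003,"dy":0.0005,"dz":0.035,"claw":0.7},
    {"wx":0,"wy":0,"wz":0,"dx":0,"dy":0,"dz":0.035,"claw":0.7},
    {"wx":0,"wy":0,"wz":0,"dx":0,"dy":0,"dz":0.035,"claw":0.7},
    {"wx":0,"wy":0,"wz":0,"dx":0,"dy":0,"dz":0.016,"claw":0.7},
    {"wx":0,"wy":0,"wz":0,"dx":0,"dy":0,"dz":0,"claw":0.7},
    {"wx":0,"wy":0,"wz":0,"dx":0,"dy":0,"dz":0,"claw":0.7},
    {"wx":0,"wy":0,"wz":0,"dx":0,"dy":0,"dz":0,"claw":0.3},
    {"wx":0,"wy":0,"wz":0,"dx":0,"dy":0,"dz":0,"claw":0.3},
    {"wx":0,"wy":0,"wz":0,"dx":0,"dy":0,"dz":0,"claw":0.3},
    {"wx":0,"wy":0,"wz":0,"dx":0,"dy":0,"dz":0,"claw":0.3},
  ],
)

```text
clock: 20.6
tool_pos: [0.5509, -0.1444, 0.0417]
eef_rot: [0.999, 0.037, 0.002, -0.001]
contact_force: [-0.8, 0.8, 5.6]
opening: 0.445
```

```bash
python3 - <<'E'
from h import *
st=brief(); print(delta([.5496,-.1425,.04]).round(4), delta(c2w(.069+.0015,-.0621,.075)).round(4))
E
```

```text
t 20.6 p [ 0.5509 -0.1444  0.0417] yaw 0.0742 zdir [ 0.004  0.003 -1.   ] F [-0.79  0.76  5.64] op 0.445 q [ 0.28  0.93 -0.17  1.87  0.39  0.37 -1.68]
[-0.0011 -0.002   0.0017] [ 0.0671 -0.1579 -0.0326]
```

The eyepiece is gripped at 39 mm. I'll lift and carry it above bore 3.

Emit:
drive_tool(
  commands=[
    {"wx":0,"wy":0,"wz":0,"dx":0,"dy":0,"dz":-0.03,"claw":0.3},
    {"wx":0,"wy":0,"wz":0,"dx":0,"dy":0,"dz":-0.03,"claw":0.3},
    {"wx":0,"wy":0,"wz":0,"dx":0,"dy":0,"dz":-0.03,"claw":0.3},
    {"wx":0,"wy":0,"wz":0,"dx":0.017,"dy":-0.0395,"dz":0,"claw":0.3},
    {"wx":0,"wy":0,"wz":0,"dx":0.017,"dy":-0.0395,"dz":0,"claw":0.3},
    {"wx":0,"wy":0,"wz":0,"dx":0.017,"dy":-0.0395,"dz":0,"claw":0.3},
    {"wx":0,"wy":0,"wz":0,"dx":0.017,"dy":-0.0395,"dz":0,"claw":0.3},
    {"wx":0,"wy":0,"wz":0,"dx":0,"dy":0,"dz":0,"claw":0.3},
    {"wx":0,"wy":0,"wz":0,"dx":0,"dy":0,"dz":0,"claw":0.3},
    {"wx":0,"wy":0,"wz":0,"dx":0,"dy":0,"dz":0,"claw":0.3},
  ],
)

```text
clock: 21.6
tool_pos: [0.6054, 0.0159, 0.1311]
eef_rot: [0.999, 0.036, 0.0, -0.001]
contact_force: [-0.2, -0.2, -0.8]
opening: 0.447
```

```bash
python3 - <<'E'
from h import *
st=brief(); print(delta(c2w(.069+.0026,-.0621,.1025)).round(4)); shot("wrist","w9")
s,T=load("w9")
for c,q in dark(s,(0,0,512,384),th=85,amin=800,amax=5000): print(c.round(1),q,w2c(onplane(s,T,c,.06)).round(4))
E
```

```text
t 21.6 p [0.6054 0.0159 0.1311] yaw 0.0724 zdir [ 0.001  0.001 -1.   ] F [-0.18 -0.24 -0.78] op 0.447 q [ 0.02  0.82 -0.22  1.72  0.28  0.62 -1.86]
[ 0.0017 -0.0019  0.0286]
[ 97.7 223.4] [  71  199   55   50 2121] [0.0599 0.0429 0.06  ]
```

Emit:
drive_tool(
  commands=[
    {"wx":0,"wy":0,"wz":0,"dx":0.0017,"dy":-0.0019,"dz":0,"claw":0.3},
    {"wx":0,"wy":0,"wz":0,"dx":0,"dy":0,"dz":0.015,"claw":0.3},
    {"wx":0,"wy":0,"wz":0,"dx":0,"dy":0,"dz":0.008,"claw":0.3},
    {"wx":0,"wy":0,"wz":0,"dx":0,"dy":0,"dz":0.004,"claw":0.3},
    {"wx":0,"wy":0,"wz":0,"dx":0,"dy":0,"dz":0.003,"claw":0.3},
    {"wx":0,"wy":0,"wz":0,"dx":0,"dy":0,"dz":0.003,"claw":0.3},
    {"wx":0,"wy":0,"wz":0,"dx":0,"dy":0,"dz":0,"claw":0.3},
  ],
)

```text
clock: 22.35
tool_pos: [0.6077, 0.0201, 0.0986]
eef_rot: [0.999, 0.037, 0.001, -0.001]
contact_force: [-0.7, -0.1, 1.4]
opening: 0.444
```

```bash
python3 - <<'E'
from h import *
st=brief(); print(delta(c2w(.069+.0026,-.0621,.0767)).round(4),st["moment"].round(2))
E
```

```text
t 22.35 p [0.6077 0.0201 0.0986] yaw 0.0743 zdir [ 0.002  0.003 -1.   ] F [-0.66 -0.13  1.4 ] op 0.444 q [ 0.01  0.87 -0.21  1.73  0.29  0.56 -1.87]
[-0.001   0.0021  0.0219] [-0.03  0.27 -0.03]
```

Emit:
drive_tool(
  commands=[
    {"wx":0,"wy":0,"wz":0,"dx":-0.001,"dy":0.002,"dz":-0.003,"claw":0.3},
    {"wx":0,"wy":0,"wz":0,"dx":0,"dy":0,"dz":0,"claw":0.3},
    {"wx":0,"wy":0,"wz":0,"dx":0,"dy":0,"dz":0,"claw":0.3},
    {"wx":0,"wy":0,"wz":0,"dx":0,"dy":0,"dz":0.004,"claw":0.3},
    {"wx":0,"wy":0,"wz":0,"dx":0,"dy":0,"dz":0.004,"claw":0.3},
    {"wx":0,"wy":0,"wz":0,"dx":0,"dy":0,"dz":0.004,"claw":0.3},
    {"wx":0,"wy":0,"wz":0,"dx":0,"dy":0,"dz":0,"claw":0.3},
  ],
)

```text
clock: 23.05
tool_pos: [0.6063, 0.0181, 0.0885]
eef_rot: [0.999, 0.037, 0.0, -0.001]
contact_force: [0.4, -0.3, -0.7]
opening: 0.446
```

```bash
python3 - <<'E'
from h import *
st=brief(); print(delta(c2w(.069+.0026,-.0621,.0767)).round(4),st["moment"].round(2))
E
```

```text
t 23.05 p [0.6063 0.0181 0.0885] yaw 0.0744 zdir [ 0.     0.003 -1.   ] F [ 0.42 -0.3  -0.67] op 0.446 q [ 0.01  0.89 -0.2   1.74  0.3   0.54 -1.87]
[0.0006 0.0002 0.0118] [ 0.03  0.05 -0.03]
```

The barrel is in the bore with no resistance. I'll lower it to the seat and release.

Emit:
drive_tool(
  commands=[
    {"wx":0,"wy":0,"wz":0,"dx":0,"dy":0,"dz":0.004,"claw":0.3},
    {"wx":0,"wy":0,"wz":0,"dx":0,"dy":0,"dz":0.004,"claw":0.3},
    {"wx":0,"wy":0,"wz":0,"dx":0,"dy":0,"dz":0.003,"claw":0.3},
    {"wx":0,"wy":0,"wz":0,"dx":0,"dy":0,"dz":0.001,"claw":0.3},
    {"wx":0,"wy":0,"wz":0,"dx":0,"dy":0,"dz":0,"claw":0.3},
  ],
)

```text
clock: 23.55
tool_pos: [0.6068, 0.0181, 0.0772]
eef_rot: [0.999, 0.037, 0.001, -0.001]
contact_force: [-0.1, 0.5, -0.3]
opening: 0.447
```

Emit:
drive_tool(
  commands=[
    {"wx":0,"wy":0,"wz":0,"dx":0,"dy":0,"dz":0,"claw":0.7},
    {"wx":0,"wy":0,"wz":0,"dx":0,"dy":0,"dz":0,"claw":0.7},
    {"wx":0,"wy":0,"wz":0,"dx":0,"dy":0,"dz":0,"claw":0.7},
    {"wx":0,"wy":0,"wz":0,"dx":0,"dy":0,"dz":-0.045,"claw":0.7},
    {"wx":0,"wy":0,"wz":0,"dx":0,"dy":0,"dz":-0.045,"claw":0.7},
    {"wx":0,"wy":0,"wz":0,"dx":0,"dy":0,"dz":-0.02,"claw":0.7},
    {"wx":0,"wy":0,"wz":0,"dx":0,"dy":0,"dz":0,"claw":0.7},
    {"wx":0,"wy":0,"wz":0,"dx":0,"dy":0,"dz":0,"claw":0.7},
  ],
)

```text
clock: 24.35
tool_pos: [0.6065, 0.0176, 0.1874]
eef_rot: [0.999, 0.037, 0.001, -0.001]
contact_force: [-0.7, 0.2, 0.0]
opening: 0.699
```

```bash
python3 - <<'E'
from h import *
st=brief(); shot("wrist","w10"); s,T=load("w10")
for k in range(4): print(k,proj(s,T,c2w(BOR[k][0],-.0621,.087)).round(0))
u=proj(s,T,c2w(.069,-.0621,.087)); e=lens("w10",u,40,.087); print(e,w2c(e[2]))
print("B delta",delta([.485,-.392,.162]).round(4))
im=shot("top","top2")[0]["color"].astype(int); s,T=load("top2")
ng=(im[:,:,1]-np.maximum(im[:,:,0],im[:,:,2])<12).astype(np.uint8)
k,l,q,c=cv2.connectedComponentsWithStats(ng)
for i in range(1,k):
    if 30<q[i,4]<300: print(q[i,4],c[i].round(1),im[l==i].mean(0).astype(int),onplane(s,T,c[i],.03).round(3))
E
```

```text
t 24.35 p [0.6065 0.0176 0.1874] yaw 0.0741 zdir [ 0.002  0.003 -1.   ] F [-0.72  0.24  0.03] op 0.699 q [ 0.04  0.75 -0.25  1.68  0.25  0.74 -1.83]
0 [257. 348.]
1 [257. 303.]
2 [257. 253.]
3 [257. 198.]
(array([252.6, 196.4]), array([   0,    0,   77,   80, 3465], dtype=int32), array([0.6053, 0.0212, 0.087 ]), array([-0.0004, -0.0033,  0.0995])) [ 0.07015597 -0.05877406  0.087     ]
B delta [-0.151   0.3995  0.0233]
208 [410.6 200.3] [ 95 106 100] [ 0.484 -0.392  0.03 ]
296 [125.6 255.8] [176 172 156] [0.356 0.386 0.03 ]
```

A's release looks clean. B is still at (0.484,-0.392), so I'll go there.

Emit:
drive_tool(
  commands=[
    {"wx":0,"wy":0,"wz":0,"dx":-0.0151,"dy":0.04,"dz":0,"claw":0.7},
    {"wx":0,"wy":0,"wz":0,"dx":-0.0151,"dy":0.04,"dz":0,"claw":0.7},
    {"wx":0,"wy":0,"wz":0,"dx":-0.0151,"dy":0.04,"dz":0,"claw":0.7},
    {"wx":0,"wy":0,"wz":0,"dx":-0.0151,"dy":0.04,"dz":0,"claw":0.7},
    {"wx":0,"wy":0,"wz":0,"dx":-0.0151,"dy":0.04,"dz":0,"claw":0.7},
    {"wx":0,"wy":0,"wz":0,"dx":-0.0151,"dy":0.04,"dz":0,"claw":0.7},
    {"wx":0,"wy":0,"wz":0,"dx":-0.0151,"dy":0.04,"dz":0,"claw":0.7},
    {"wx":0,"wy":0,"wz":0,"dx":-0.0151,"dy":0.04,"dz":0,"claw":0.7},
    {"wx":0,"wy":0,"wz":0,"dx":-0.0151,"dy":0.04,"dz":0,"claw":0.7},
    {"wx":0,"wy":0,"wz":0,"dx":-0.0151,"dy":0.04,"dz":0.025,"claw":0.7},
    {"wx":0,"wy":0,"wz":0,"dx":0,"dy":0,"dz":0,"claw":0.7},
    {"wx":0,"wy":0,"wz":0,"dx":0,"dy":0,"dz":0,"claw":0.7},
  ],
)

```text
clock: 25.65
tool_pos: [0.4839, -0.3926, 0.1585]
eef_rot: [0.999, 0.036, -0.001, -0.003]
contact_force: [0.1, 1.1, -0.2]
opening: 0.706
```

Emit:
drive_tool(
  commands=[
    {"wx":0,"wy":0,"wz":0,"dx":0,"dy":0,"dz":0,"claw":0.7},
    {"wx":0,"wy":0,"wz":0,"dx":0,"dy":0,"dz":0,"claw":0.7},
  ],
)

```text
clock: 25.85
tool_pos: [0.4871, -0.3903, 0.161]
eef_rot: [0.999, 0.039, 0.001, -0.002]
contact_force: [-0.3, 1.1, 0.7]
opening: 0.697
```

```bash
python3 - <<'E'
from h import *
st=brief(); shot("wrist","w11"); s,T=load("w11")
u=proj(s,T,[.4845,-.392,.052]); print(u,lens("w11",u,45))
for n in("top","side"):
    im=shot(n,n+"3")[0]["color"].astype(int); s,T=load(n+"3")
    ng=(im[:,:,1]-np.maximum(im[:,:,0],im[:,:,2])<12).astype(np.uint8)
    k,l,q,c=cv2.connectedComponentsWithStats(ng)
    for i in range(1,k):
        if 30<q[i,4]<300: print(n,q[i,4],c[i].round(1),im[l==i].mean(0).astype(int),onplane(s,T,c[i],.03).round(3))
a=cv2.resize(cv2.imread("pics/side3.png")[90:260,180:345],None,fx=2.3,fy=2.3); b=cv2.resize(cv2.imread("pics/w11.png"),(400,300)); o=np.zeros((392,790,3),np.uint8);o[:391,:379]=a[:391,:379];o[:300,385:785]=b;cv2.imwrite("pics/c3.png",o)
E
```

```text
t 25.85 p [ 0.4871 -0.3903  0.161 ] yaw 0.0773 zdir [ 0.003  0.004 -1.   ] F [-0.29  1.05  0.66] op 0.697 q [ 0.78  0.81 -0.32  1.64  0.33  0.74 -1.19]
[259.64023364 195.05781683] (array([258.4, 194.3]), array([ 28,  28,  34,  34, 917], dtype=int32), array([ 0.4851, -0.391 ,  0.052 ]), array([-0.0023,  0.0007,  0.1091]))
top 234 [311.2 148.8] [128 110 145] [ 0.637 -0.13   0.03 ]
top 225 [345.2 199.4] [200 185 100] [ 0.492 -0.215  0.03 ]
top 174 [352.5 230.6] [101 111 105] [ 0.406 -0.23   0.03 ]
top 187 [285.7 245.5] [209 191  75] [ 0.371 -0.048  0.03 ]
side 159 [292.6 116.3] [74 76 74] [ 0.486 -0.393  0.03 ]
side 200 [280.6 151.2] [203 180  58] [ 0.494 -0.216  0.03 ]
side 185 [307. 153.] [80 82 80] [ 0.41 -0.23  0.03]
side 216 [230.1 161.4] [121  83 140] [ 0.638 -0.133  0.03 ]
side 229 [309.3 198.4] [207 180  13] [ 0.374 -0.047  0.03 ]
```

View pics/c3.png

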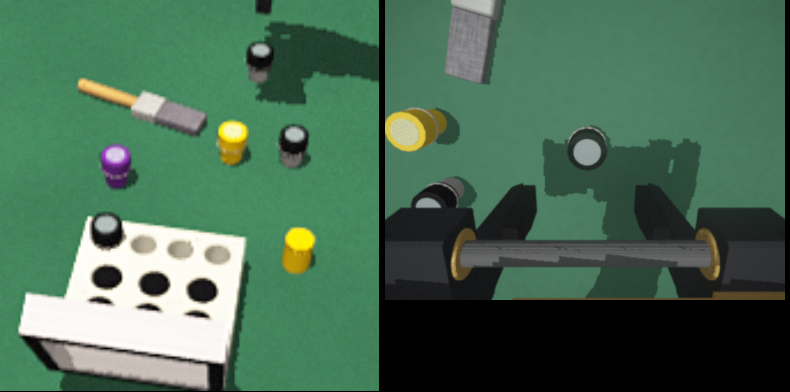

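The picture shows A seated in bore 3 at the far corner of the deck. C has been knocked to about (0.408,-0.230). B's head is under the wrist camera at (258,194). Picking B.

Emit:
drive_tool(
  commands=[
    {"wx":0,"wy":0,"wz":0,"dx":-0.0023,"dy":0.0007,"dz":0.035,"claw":0.7},
    {"wx":0,"wy":0,"wz":0,"dx":0,"dy":0,"dz":0.035,"claw":0.7},
    {"wx":0,"wy":0,"wz":0,"dx":0,"dy":0,"dz":0.035,"claw":0.7},
    {"wx":0,"wy":0,"wz":0,"dx":0,"dy":0,"dz":0.016,"claw":0.7},
    {"wx":0,"wy":0,"wz":0,"dx":0,"dy":0,"dz":0,"claw":0.7},
    {"wx":0,"wy":0,"wz":0,"dx":0,"dy":0,"dz":0,"claw":0.7},
    {"wx":0,"wy":0,"wz":0,"dx":0,"dy":0,"dz":0,"claw":0.3},
    {"wx":0,"wy":0,"wz":0,"dx":0,"dy":0,"dz":0,"claw":0.3},
    {"wx":0,"wy":0,"wz":0,"dx":0,"dy":0,"dz":0,"claw":0.3},
    {"wx":0,"wy":0,"wz":0,"dx":0,"dy":0,"dz":0,"claw":0.3},
  ],
)

```text
clock: 27.0
tool_pos: [0.4844, -0.3931, 0.041]
eef_rot: [0.999, 0.037, 0.002, -0.001]
contact_force: [-0.7, 0.3, 6.2]
opening: 0.45
```

```bash
python3 - <<'E'
from h import *
st=brief(); print(delta([.4851,-.391,.04]).round(4), delta(c2w(.023+.0015,-.0621,.075)).round(4))
E
```

```text
t 27.0 p [ 0.4844 -0.3931  0.041 ] yaw 0.0741 zdir [ 0.004  0.002 -1.   ] F [-0.69  0.26  6.23] op 0.45 q [ 0.74  0.98 -0.24  1.69  0.41  0.52 -1.25]
[ 0.0008 -0.0021  0.001 ] [ 0.1057 -0.4009 -0.0329]
```

Emit:
drive_tool(
  commands=[
    {"wx":0,"wy":0,"wz":0,"dx":0,"dy":0,"dz":-0.03,"claw":0.3},
    {"wx":0,"wy":0,"wz":0,"dx":0,"dy":0,"dz":-0.03,"claw":0.3},
    {"wx":0,"wy":0,"wz":0,"dx":0,"dy":0,"dz":-0.03,"claw":0.3},
    {"wx":0,"wy":0,"wz":0,"dx":0.0059,"dy":-0.04,"dz":0,"claw":0.3},
    {"wx":0,"wy":0,"wz":0,"dx":0.0059,"dy":-0.04,"dz":0,"claw":0.3},
    {"wx":0,"wy":0,"wz":0,"dx":0.0059,"dy":-0.04,"dz":0,"claw":0.3},
    {"wx":0,"wy":0,"wz":0,"dx":0.0059,"dy":-0.04,"dz":0,"claw":0.3},
    {"wx":0,"wy":0,"wz":0,"dx":0.0059,"dy":-0.04,"dz":0,"claw":0.3},
    {"wx":0,"wy":0,"wz":0,"dx":0.0059,"dy":-0.04,"dz":0,"claw":0.3},
    {"wx":0,"wy":0,"wz":0,"dx":0.0059,"dy":-0.04,"dz":0,"claw":0.3},
    {"wx":0,"wy":0,"wz":0,"dx":0.0059,"dy":-0.04,"dz":0,"claw":0.3},
    {"wx":0,"wy":0,"wz":0,"dx":0.0059,"dy":-0.04,"dz":0,"claw":0.3},
  ],
)

```text
clock: 28.2
tool_pos: [0.5099, -0.0285, 0.1312]
eef_rot: [0.999, 0.037, 0.001, -0.002]
contact_force: [0.3, 0.3, -0.0]
opening: 0.451
```

Emit:
drive_tool(
  commands=[
    {"wx":0,"wy":0,"wz":0,"dx":0.0059,"dy":-0.04,"dz":0,"claw":0.3},
    {"wx":0,"wy":0,"wz":0,"dx":0,"dy":0,"dz":0,"claw":0.3},
    {"wx":0,"wy":0,"wz":0,"dx":0,"dy":0,"dz":0,"claw":0.3},
    {"wx":0,"wy":0,"wz":0,"dx":0,"dy":0,"dz":0,"claw":0.3},
    {"wx":0,"wy":0,"wz":0,"dx":0,"dy":0,"dz":0,"claw":0.3},
    {"wx":0,"wy":0,"wz":0,"dx":0,"dy":0,"dz":0,"claw":0.3},
  ],
)

```text
clock: 28.8
tool_pos: [0.5128, 0.0088, 0.1312]
eef_rot: [0.999, 0.036, 0.001, -0.001]
contact_force: [0.4, 0.4, -0.3]
opening: 0.454
```

```bash
python3 - <<'E'
from h import *
st=brief(); print(delta(c2w(-.0223,-.0621,.076)).round(4))
E
```

```text
t 28.8 p [0.5128 0.0088 0.1312] yaw 0.0718 zdir [ 0.002  0.003 -1.   ] F [ 0.4   0.4  -0.28] op 0.454 q [-0.01  0.74 -0.16  2.01  0.26  0.41 -1.86]
[ 0.0006 -0.0019  0.0552]
```

Emit:
drive_tool(
  commands=[
    {"wx":0,"wy":0,"wz":0,"dx":0.0006,"dy":-0.001,"dz":0.015,"claw":0.3},
    {"wx":0,"wy":0,"wz":0,"dx":0,"dy":0,"dz":0.011,"claw":0.3},
    {"wx":0,"wy":0,"wz":0,"dx":0,"dy":0,"dz":0,"claw":0.3},
    {"wx":0,"wy":0,"wz":0,"dx":0,"dy":0,"dz":0,"claw":0.3},
    {"wx":0,"wy":0,"wz":0,"dx":0,"dy":0,"dz":0,"claw":0.3},
    {"wx":0,"wy":0,"wz":0,"dx":0,"dy":0,"dz":0,"claw":0.3},
  ],
)

```text
clock: 29.4
tool_pos: [0.5137, 0.0113, 0.1056]
eef_rot: [0.999, 0.037, 0.001, -0.002]
contact_force: [0.6, 0.6, -1.8]
opening: 0.444
```

```bash
python3 - <<'E'
from h import *
st=brief(); print(delta(c2w(-.0223,-.0621,.076)).round(4))
E
```

```text
t 29.4 p [0.5137 0.0113 0.1056] yaw 0.0741 zdir [ 0.003  0.003 -1.   ] F [ 0.59  0.56 -1.77] op 0.444 q [-0.03  0.78 -0.14  2.02  0.27  0.35 -1.88]
[-0.0005  0.0005  0.0296]
```

Aligned to within 0.5 mm, so I'll lower 15 mm and check.

Emit:
drive_tool(
  commands=[
    {"wx":0,"wy":0,"wz":0,"dx":-0.0005,"dy":0.0005,"dz":0.004,"claw":0.3},
    {"wx":0,"wy":0,"wz":0,"dx":0,"dy":0,"dz":0.004,"claw":0.3},
    {"wx":0,"wy":0,"wz":0,"dx":0,"dy":0,"dz":0.004,"claw":0.3},
    {"wx":0,"wy":0,"wz":0,"dx":0,"dy":0,"dz":0.003,"claw":0.3},
    {"wx":0,"wy":0,"wz":0,"dx":0,"dy":0,"dz":0,"claw":0.3},
    {"wx":0,"wy":0,"wz":0,"dx":0,"dy":0,"dz":0,"claw":0.3},
  ],
)

```text
clock: 30.0
tool_pos: [0.5129, 0.0109, 0.09]
eef_rot: [0.999, 0.037, 0.001, -0.002]
contact_force: [0.5, -0.3, -1.2]
opening: 0.447
```

```bash
python3 - <<'E'
from h import *
st=brief(); print(delta(c2w(-.0223,-.0621,.076)).round(4))
E
```

```text
t 30.0 p [0.5129 0.0109 0.09  ] yaw 0.0743 zdir [ 0.002  0.003 -1.   ] F [ 0.53 -0.31 -1.19] op 0.447 q [-0.03  0.81 -0.12  2.03  0.28  0.32 -1.88]
[0.0004 0.0001 0.014 ]
```

Emit:
drive_tool(
  commands=[
    {"wx":0,"wy":0,"wz":0,"dx":0,"dy":0,"dz":0.004,"claw":0.3},
    {"wx":0,"wy":0,"wz":0,"dx":0,"dy":0,"dz":0.004,"claw":0.3},
    {"wx":0,"wy":0,"wz":0,"dx":0,"dy":0,"dz":0.004,"claw":0.3},
    {"wx":0,"wy":0,"wz":0,"dx":0,"dy":0,"dz":0.001,"claw":0.3},
    {"wx":0,"wy":0,"wz":0,"dx":0,"dy":0,"dz":0,"claw":0.3},
  ],
)

```text
clock: 30.5
tool_pos: [0.5128, 0.0109, 0.0769]
eef_rot: [0.999, 0.037, 0.001, -0.001]
contact_force: [0.4, -0.1, -0.7]
opening: 0.451
```

Emit:
drive_tool(
  commands=[
    {"wx":0,"wy":0,"wz":0,"dx":0,"dy":0,"dz":0,"claw":0.7},
    {"wx":0,"wy":0,"wz":0,"dx":0,"dy":0,"dz":0,"claw":0.7},
    {"wx":0,"wy":0,"wz":0,"dx":0,"dy":0,"dz":0,"claw":0.7},
    {"wx":0,"wy":0,"wz":0,"dx":0,"dy":0,"dz":-0.045,"claw":0.7},
    {"wx":0,"wy":0,"wz":0,"dx":0,"dy":0,"dz":-0.04,"claw":0.7},
    {"wx":0,"wy":0,"wz":0,"dx":0,"dy":0,"dz":0,"claw":0.7},
    {"wx":0,"wy":0,"wz":0,"dx":0,"dy":0,"dz":0,"claw":0.7},
  ],
)

```text
clock: 31.2
tool_pos: [0.5134, 0.0106, 0.163]
eef_rot: [0.999, 0.037, 0.002, -0.002]
contact_force: [0.2, -0.4, -0.3]
opening: 0.705
```

```bash
python3 - <<'E'
from h import *
st=brief(); print(delta([.408,-.230,.162]).round(4)); shot("wrist","w12")
E
```

```text
t 31.2 p [0.5134 0.0106 0.163 ] yaw 0.074 zdir [ 0.004  0.003 -1.   ] F [ 0.2  -0.41 -0.28] op 0.705 q [ 0.01  0.68 -0.19  1.99  0.24  0.49 -1.85]
[-1.229e-01  2.321e-01 -2.000e-04]
```

Emit:
drive_tool(
  commands=[
    {"wx":0,"wy":0,"wz":0,"dx":-0.0205,"dy":0.0387,"dz":0,"claw":0.7},
    {"wx":0,"wy":0,"wz":0,"dx":-0.0205,"dy":0.0387,"dz":0,"claw":0.7},
    {"wx":0,"wy":0,"wz":0,"dx":-0.0205,"dy":0.0387,"dz":0,"claw":0.7},
    {"wx":0,"wy":0,"wz":0,"dx":-0.0205,"dy":0.0387,"dz":0,"claw":0.7},
    {"wx":0,"wy":0,"wz":0,"dx":-0.0205,"dy":0.0387,"dz":0,"claw":0.7},
    {"wx":0,"wy":0,"wz":0,"dx":-0.0205,"dy":0.0387,"dz":0,"claw":0.7},
    {"wx":0,"wy":0,"wz":0,"dx":0,"dy":0,"dz":0,"claw":0.7},
    {"wx":0,"wy":0,"wz":0,"dx":0,"dy":0,"dz":0,"claw":0.7},
    {"wx":0,"wy":0,"wz":0,"dx":0,"dy":0,"dz":0,"claw":0.7},
    {"wx":0,"wy":0,"wz":0,"dx":0,"dy":0,"dz":0,"claw":0.7},
  ],
)

```text
clock: 32.25
tool_pos: [0.4082, -0.2282, 0.1609]
eef_rot: [0.999, 0.039, 0.001, -0.002]
contact_force: [0.2, -0.3, 0.3]
opening: 0.699
```

```bash
python3 - <<'E'
from h import *
st=brief(); shot("wrist","w13"); s,T=load("w13")
u=proj(s,T,[.408,-.23,.052]); print(u,lens("w13",u,45))
a=cv2.resize(cv2.imread("pics/w12.png"),(400,300));b=cv2.resize(cv2.imread("pics/w13.png"),(400,300));cv2.imwrite("pics/c4.png",np.hstack([a,b]))
E
```

```text
t 32.25 p [ 0.4082 -0.2282  0.1609] yaw 0.0777 zdir [ 0.002  0.004 -1.   ] F [ 0.18 -0.27  0.33] op 0.699 q [ 0.57  0.65 -0.25  2.11  0.36  0.42 -1.45]
[260.00394407 192.04097777] (array([257.7, 191.6]), array([ 26,  28,  35,  34, 923], dtype=int32), array([ 0.4082, -0.2282,  0.052 ]), array([-0.0003,  0.0003,  0.109 ]))
```

View pics/c4.png

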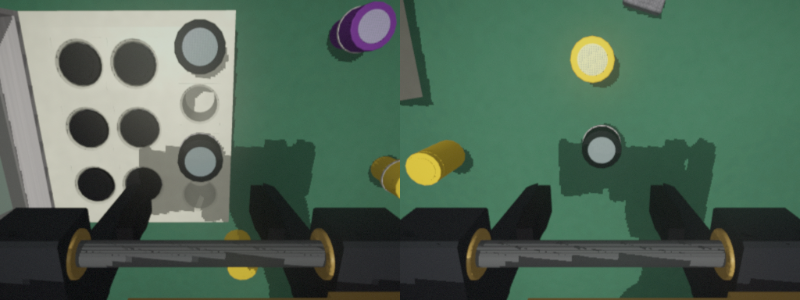

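Left: A and B are in bores 3 and 1. Right: C (black head) is centred at (258,192) full-size. Picking C.

Emit:
drive_tool(
  commands=[
    {"wx":0,"wy":0,"wz":0,"dx":-0.0003,"dy":0.0003,"dz":0.025,"claw":0.7},
    {"wx":0,"wy":0,"wz":0,"dx":0,"dy":0,"dz":0.025,"claw":0.7},
    {"wx":0,"wy":0,"wz":0,"dx":0,"dy":0,"dz":0.025,"claw":0.7},
    {"wx":0,"wy":0,"wz":0,"dx":0,"dy":0,"dz":0.025,"claw":0.7},
    {"wx":0,"wy":0,"wz":0,"dx":0,"dy":0,"dz":0.02,"claw":0.7},
    {"wx":0,"wy":0,"wz":0,"dx":0,"dy":0,"dz":0,"claw":0.7},
    {"wx":0,"wy":0,"wz":0,"dx":0,"dy":0,"dz":0,"claw":0.7},
    {"wx":0,"wy":0,"wz":0,"dx":0,"dy":0,"dz":0,"claw":0.3},
    {"wx":0,"wy":0,"wz":0,"dx":0,"dy":0,"dz":0,"claw":0.3},
    {"wx":0,"wy":0,"wz":0,"dx":0,"dy":0,"dz":0,"claw":0.3},
    {"wx":0,"wy":0,"wz":0,"dx":0,"dy":0,"dz":0,"claw":0.3},
  ],
)

```text
clock: 33.4
tool_pos: [0.4078, -0.2302, 0.042]
eef_rot: [0.999, 0.037, 0.002, -0.001]
contact_force: [-0.2, 0.8, 6.5]
opening: 0.444
```

```bash
python3 - <<'E'
from h import *
st=brief(); d=delta([.4082,-.2282,.04]);print(d.round(4), delta(c2w(.023+.0015-d[0],-.0621,.075)).round(4))
E
```

```text
t 33.4 p [ 0.4078 -0.2302  0.042 ] yaw 0.0741 zdir [ 0.003  0.003 -1.   ] F [-0.23  0.75  6.51] op 0.444 q [ 0.45  0.89 -0.06  2.17  0.46  0.09 -1.54]
[ 0.0005 -0.0019  0.002 ] [ 0.1695 -0.2327 -0.0319]
```

Emit:
drive_tool(
  commands=[
    {"wx":0,"wy":0,"wz":0,"dx":0,"dy":0,"dz":-0.02,"claw":0.3},
    {"wx":0,"wy":0,"wz":0,"dx":0,"dy":0,"dz":-0.03,"claw":0.3},
    {"wx":0,"wy":0,"wz":0,"dx":0,"dy":0,"dz":-0.04,"claw":0.3},
    {"wx":0,"wy":0,"wz":0,"dx":0.0129,"dy":-0.0388,"dz":0,"claw":0.3},
    {"wx":0,"wy":0,"wz":0,"dx":0.0129,"dy":-0.0388,"dz":0,"claw":0.3},
    {"wx":0,"wy":0,"wz":0,"dx":0.0129,"dy":-0.0388,"dz":0,"claw":0.3},
    {"wx":0,"wy":0,"wz":0,"dx":0.0129,"dy":-0.0388,"dz":0,"claw":0.3},
    {"wx":0,"wy":0,"wz":0,"dx":0.0129,"dy":-0.0388,"dz":0,"claw":0.3},
    {"wx":0,"wy":0,"wz":0,"dx":0.0129,"dy":-0.0388,"dz":0,"claw":0.3},
    {"wx":0,"wy":0,"wz":0,"dx":0,"dy":0,"dz":0,"claw":0.3},
    {"wx":0,"wy":0,"wz":0,"dx":0,"dy":0,"dz":0,"claw":0.3},
  ],
)

```text
clock: 34.5
tool_pos: [0.4669, 0.0085, 0.1321]
eef_rot: [0.999, 0.038, 0.001, -0.001]
contact_force: [-0.9, -0.4, -1.3]
opening: 0.449
```

Emit:
drive_tool(
  commands=[
    {"wx":0,"wy":0,"wz":0,"dx":0,"dy":0,"dz":0.015,"claw":0.3},
    {"wx":0,"wy":0,"wz":0,"dx":0,"dy":0,"dz":0.008,"claw":0.3},
    {"wx":0,"wy":0,"wz":0,"dx":0,"dy":0,"dz":0,"claw":0.3},
    {"wx":0,"wy":0,"wz":0,"dx":0,"dy":0,"dz":0,"claw":0.3},
    {"wx":0,"wy":0,"wz":0,"dx":0,"dy":0,"dz":0,"claw":0.3},
    {"wx":0,"wy":0,"wz":0,"dx":0,"dy":0,"dz":0,"claw":0.3},
  ],
)

```text
clock: 35.1
tool_pos: [0.4674, 0.0075, 0.1094]
eef_rot: [0.999, 0.037, 0.001, -0.002]
contact_force: [0.5, -0.8, -1.4]
opening: 0.448
```

```bash
python3 - <<'E'
from h import *
st=brief(); print(delta(c2w(-.068,-.0621,.077)).round(4))
E
```

```text
t 35.1 p [0.4674 0.0075 0.1094] yaw 0.0738 zdir [ 0.003  0.003 -1.   ] F [ 0.49 -0.76 -1.42] op 0.448 q [-0.05  0.75 -0.1   2.15  0.27  0.25 -1.89]
[0.0003 0.0002 0.0324]
```

Aligned. Lowering.

Emit:
drive_tool(
  commands=[
    {"wx":0,"wy":0,"wz":0,"dx":0.0003,"dy":0.0002,"dz":0.005,"claw":0.3},
    {"wx":0,"wy":0,"wz":0,"dx":0,"dy":0,"dz":0.004,"claw":0.3},
    {"wx":0,"wy":0,"wz":0,"dx":0,"dy":0,"dz":0.004,"claw":0.3},
    {"wx":0,"wy":0,"wz":0,"dx":0,"dy":0,"dz":0.004,"claw":0.3},
    {"wx":0,"wy":0,"wz":0,"dx":0,"dy":0,"dz":0,"claw":0.3},
    {"wx":0,"wy":0,"wz":0,"dx":0,"dy":0,"dz":0,"claw":0.3},
  ],
)

```text
clock: 35.7
tool_pos: [0.4674, 0.0076, 0.0919]
eef_rot: [0.999, 0.037, 0.001, -0.001]
contact_force: [0.1, -0.1, -0.6]
opening: 0.446
```

```bash
python3 - <<'E'
from h import *
st=brief(); print(delta(c2w(-.068,-.0621,.077)).round(4))
E
```

```text
t 35.7 p [0.4674 0.0076 0.0919] yaw 0.0744 zdir [ 0.002  0.003 -1.   ] F [ 0.08 -0.12 -0.61] op 0.446 q [-0.06  0.78 -0.08  2.16  0.28  0.21 -1.89]
[0.0003 0.0003 0.0149]
```

Emit:
drive_tool(
  commands=[
    {"wx":0,"wy":0,"wz":0,"dx":0,"dy":0,"dz":0.004,"claw":0.3},
    {"wx":0,"wy":0,"wz":0,"dx":0,"dy":0,"dz":0.004,"claw":0.3},
    {"wx":0,"wy":0,"wz":0,"dx":0,"dy":0,"dz":0.004,"claw":0.3},
    {"wx":0,"wy":0,"wz":0,"dx":0,"dy":0,"dz":0.002,"claw":0.3},
    {"wx":0,"wy":0,"wz":0,"dx":0,"dy":0,"dz":0,"claw":0.3},
  ],
)

```text
clock: 36.2
tool_pos: [0.4673, 0.0077, 0.0777]
eef_rot: [0.999, 0.037, 0.001, -0.001]
contact_force: [-0.3, 0.4, -1.9]
opening: 0.448
```

Emit:
drive_tool(
  commands=[
    {"wx":0,"wy":0,"wz":0,"dx":0,"dy":0,"dz":0,"claw":0.7},
    {"wx":0,"wy":0,"wz":0,"dx":0,"dy":0,"dz":0,"claw":0.7},
    {"wx":0,"wy":0,"wz":0,"dx":0,"dy":0,"dz":0,"claw":0.7},
    {"wx":0,"wy":0,"wz":0,"dx":0,"dy":0,"dz":-0.045,"claw":0.7},
    {"wx":0,"wy":0,"wz":0,"dx":0,"dy":0,"dz":-0.045,"claw":0.7},
    {"wx":0,"wy":0,"wz":0,"dx":0,"dy":0,"dz":-0.045,"claw":0.3},
    {"wx":0,"wy":0,"wz":0,"dx":0,"dy":0,"dz":-0.045,"claw":0},
    {"wx":0,"wy":0,"wz":0,"dx":0.035,"dy":0,"dz":-0.035,"claw":0},
    {"wx":0,"wy":0,"wz":0,"dx":0.035,"dy":0,"dz":-0.02,"claw":0},
    {"wx":0,"wy":0,"wz":0,"dx":0,"dy":0,"dz":0,"claw":0},
    {"wx":0,"wy":0,"wz":0,"dx":0,"dy":0,"dz":0,"claw":0},
  ],
)

```text
clock: 37.3
tool_pos: [0.5366, 0.012, 0.3132]
eef_rot: [0.999, 0.037, 0.001, -0.001]
contact_force: [-0.4, -0.0, -0.2]
opening: 0.181
```

```bash
python3 - <<'E'
from h import *
st=brief(); print(w2c(st["tool_pos"]).round(4)); shot("wrist","w14"); s,T=load("w14")
for k in (0,1,3):
    for dz in(.087,):
        p=c2w(BOR[k][0]-.0006,-.0621,dz); u=proj(s,T,p); sd=s; u0,v0=(u-22).astype(int); im=sd["color"][v0:v0+44,u0:u0+44].astype(int)
        m=((im.max(2)<75)).astype(np.uint8); 
        cs,_=cv2.findContours(m,cv2.RETR_EXTERNAL,cv2.CHAIN_APPROX_NONE)
        c=max(cs,key=cv2.contourArea) if cs else None
        if c is not None and len(c)>5:
            e=cv2.fitEllipse(c); ce=np.array(e[0])+[u0,v0]; print(k,u.round(1),ce.round(1),np.round(e[1],1),(onplane(s,T,ce,dz)-p).round(4))
shot("side","side4")
a=cv2.resize(cv2.imread("pics/side4.png")[150:270,180:330],(400,320),interpolation=cv2.INTER_CUBIC);b=cv2.resize(cv2.imread("pics/w14.png"),(400,300));o=np.zeros((320,800,3),np.uint8);o[:,:400]=a;o[:300,400:]=b;cv2.imwrite("pics/c5.png",o)
E
```

```text
t 37.3 p [0.5366 0.012  0.3132] yaw 0.0741 zdir [ 0.002  0.003 -1.   ] F [-0.42 -0.01 -0.2 ] op 0.181 q [ 0.06  0.5  -0.26  1.75  0.15  0.91 -1.76]
[ 0.001  -0.0627  0.3132]
0 [257.  218.7] [256.2 214.3] [32.2 35.3] [ 0.0055  0.0014 -0.    ]
1 [256.9 180.8] [256.3 180.4] [32.1 41.1] [ 0.0005  0.0008 -0.    ]
3 [256.8  96. ] [256.2  94.1] [31.9 33.1] [ 0.0019  0.0007 -0.    ]
```

View pics/c5.png

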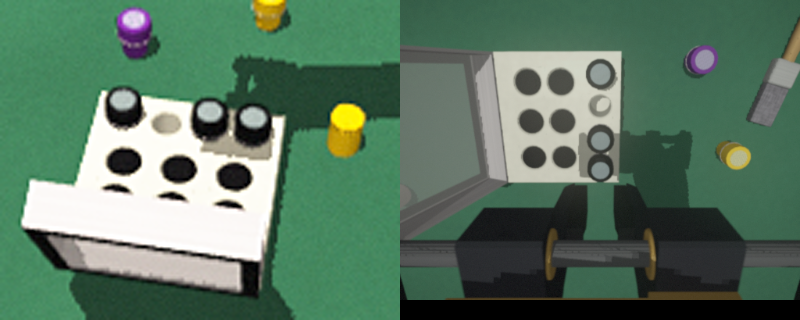

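All three eyepieces sit at the same height in bores 3, 1 and 0, and no eyepieces remain on the table except the purple and yellow look-alikes. Now over the lid to its rear side.

Emit:
drive_tool(
  commands=[
    {"wx":0,"wy":0,"wz":0,"dx":0,"dy":-0.039,"dz":0,"claw":0},
    {"wx":0,"wy":0,"wz":0,"dx":0,"dy":-0.039,"dz":0,"claw":0},
    {"wx":0,"wy":0,"wz":0,"dx":0,"dy":-0.039,"dz":0,"claw":0},
    {"wx":0,"wy":0,"wz":0,"dx":0,"dy":-0.039,"dz":0,"claw":0},
    {"wx":0,"wy":0,"wz":0,"dx":0,"dy":-0.039,"dz":0,"claw":0},
    {"wx":0,"wy":0,"wz":0,"dx":0,"dy":-0.039,"dz":0,"claw":0},
    {"wx":0,"wy":0,"wz":0,"dx":0,"dy":-0.039,"dz":0,"claw":0},
    {"wx":0,"wy":0,"wz":0,"dx":0,"dy":-0.039,"dz":0,"claw":0},
    {"wx":0,"wy":0,"wz":0,"dx":0,"dy":-0.039,"dz":0,"claw":0},
    {"wx":0,"wy":0,"wz":0,"dx":0,"dy":0,"dz":0,"claw":0},
    {"wx":0,"wy":0,"wz":0,"dx":0,"dy":0,"dz":0,"claw":0},
  ],
)

```text
clock: 38.5
tool_pos: [0.5092, 0.3621, 0.3129]
eef_rot: [0.999, 0.038, -0.0, -0.0]
contact_force: [0.3, -0.7, -0.3]
opening: 0.007
```

Emit:
drive_tool(
  commands=[
    {"wx":0,"wy":0,"wz":0,"dx":0,"dy":0,"dz":0.035,"claw":0},
    {"wx":0,"wy":0,"wz":0,"dx":0,"dy":0,"dz":0.035,"claw":0},
    {"wx":0,"wy":0,"wz":0,"dx":0,"dy":0,"dz":0.035,"claw":0},
    {"wx":0,"wy":0,"wz":0,"dx":0,"dy":0,"dz":0,"claw":0},
    {"wx":0,"wy":0,"wz":0,"dx":0,"dy":0,"dz":0,"claw":0},
  ],
)

```text
clock: 39.0
tool_pos: [0.5113, 0.3608, 0.2094]
eef_rot: [0.999, 0.036, 0.001, -0.001]
contact_force: [-0.1, 0.4, 0.7]
opening: 0.009
```

```bash
python3 - <<'E'
from h import *
st=brief(); print(w2c(st["tool_pos"]).round(4))
E
```

```text
t 39.0 p [0.5113 0.3608 0.2094] yaw 0.0726 zdir [ 0.001  0.001 -1.   ] F [-0.15  0.41  0.73] op 0.009 q [-0.57  0.74 -0.22  1.6   0.2   0.82 -2.37]
[0.0021 0.287  0.2094]
```

Emit:
drive_tool(
  commands=[
    {"wx":0,"wy":0,"wz":0,"dx":0,"dy":0.03,"dz":0,"claw":0},
    {"wx":0,"wy":0,"wz":0,"dx":0,"dy":0.03,"dz":0,"claw":0},
    {"wx":0,"wy":0,"wz":0,"dx":0,"dy":0.015,"dz":0,"claw":0},
    {"wx":0,"wy":0,"wz":0,"dx":0,"dy":0.015,"dz":0,"claw":0},
    {"wx":0,"wy":0,"wz":0,"dx":0,"dy":0.015,"dz":0,"claw":0},
    {"wx":0,"wy":0,"wz":0,"dx":0,"dy":0.015,"dz":0,"claw":0},
    {"wx":0,"wy":0,"wz":0,"dx":0,"dy":0.015,"dz":0,"claw":0},
    {"wx":0,"wy":0,"wz":0,"dx":0,"dy":0.015,"dz":0,"claw":0},
    {"wx":0,"wy":0,"wz":0,"dx":0,"dy":0.015,"dz":0,"claw":0},
    {"wx":0,"wy":0,"wz":0,"dx":0,"dy":0.012,"dz":0,"claw":0},
    {"wx":0,"wy":0,"wz":0,"dx":0,"dy":0,"dz":0,"claw":0},
  ],
)

```text
clock: 40.1
tool_pos: [0.5244, 0.1826, 0.2085]
eef_rot: [0.999, 0.035, 0.001, -0.0]
contact_force: [-0.0, 0.3, 0.0]
opening: 0.01
```

```bash
python3 - <<'E'
from h import *
st=brief(); print(w2c(st["tool_pos"]).round(4))
E
```

```text
t 40.1 p [0.5244 0.1826 0.2085] yaw 0.0707 zdir [ 0.001  0.    -1.   ] F [-0.03  0.33  0.02] op 0.01 q [-0.27  0.66 -0.24  1.82  0.23  0.69 -2.15]
[0.0016 0.1082 0.2085]
```

```bash
python3 - <<'E'
from h import *
shot("side","side5"); cv2.imwrite("pics/c6.png",cv2.resize(cv2.imread("pics/side5.png")[100:330,130:400],None,fx=1.8,fy=1.8))
E
```

```text
(no output)
```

View pics/c6.png

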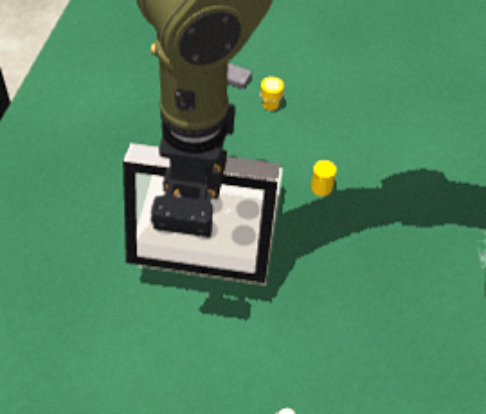

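The lid has swung forward past upright. I'll continue over and down along its arc.

Emit:
drive_tool(
  commands=[
    {"wx":0,"wy":0,"wz":0,"dx":0,"dy":0.02,"dz":0,"claw":0},
    {"wx":0,"wy":0,"wz":0,"dx":0,"dy":0.02,"dz":0,"claw":0},
    {"wx":0,"wy":0,"wz":0,"dx":0,"dy":0.02,"dz":0,"claw":0},
    {"wx":0,"wy":0,"wz":0,"dx":0,"dy":0.02,"dz":0,"claw":0},
    {"wx":0,"wy":0,"wz":0,"dx":0,"dy":0.018,"dz":0,"claw":0},
    {"wx":0,"wy":0,"wz":0,"dx":0,"dy":0.0155,"dz":0.013,"claw":0},
    {"wx":0,"wy":0,"wz":0,"dx":0,"dy":0.0155,"dz":0.013,"claw":0},
    {"wx":0,"wy":0,"wz":0,"dx":0,"dy":0.012,"dz":0.017,"claw":0},
    {"wx":0,"wy":0,"wz":0,"dx":0,"dy":0.012,"dz":0.017,"claw":0},
    {"wx":0,"wy":0,"wz":0,"dx":0,"dy":0,"dz":0,"claw":0},
  ],
)

```text
clock: 41.15
tool_pos: [0.5334, 0.0308, 0.1459]
eef_rot: [0.999, 0.036, -0.002, -0.0]
contact_force: [-0.5, 0.8, -0.2]
opening: 0.003
```

```bash
python3 - <<'E'
from h import *
st=brief(); print(w2c(st["tool_pos"]).round(4))
E
```

```text
t 41.15 p [0.5334 0.0308 0.1459] yaw 0.0716 zdir [-0.004 -0.    -1.   ] F [-0.49  0.76 -0.18] op 0.003 q [-0.01  0.73 -0.23  1.93  0.31  0.52 -1.95]
[-0.0008 -0.0437  0.1459]
```

Emit:
drive_tool(
  commands=[
    {"wx":0,"wy":0,"wz":0,"dx":0,"dy":0.007,"dz":0.012,"claw":0},
    {"wx":0,"wy":0,"wz":0,"dx":0,"dy":0.005,"dz":0.012,"claw":0},
    {"wx":0,"wy":0,"wz":0,"dx":0,"dy":0.002,"dz":0.006,"claw":0},
    {"wx":0,"wy":0,"wz":0,"dx":0,"dy":0,"dz":0.003,"claw":0},
    {"wx":0,"wy":0,"wz":0,"dx":0,"dy":0,"dz":0.002,"claw":0},
    {"wx":0,"wy":0,"wz":0,"dx":0,"dy":0,"dz":0,"claw":0},
    {"wx":0,"wy":0,"wz":0,"dx":0,"dy":0,"dz":0,"claw":0},
  ],
)

```text
clock: 41.85
tool_pos: [0.5369, 0.0201, 0.1135]
eef_rot: [0.999, 0.037, 0.001, -0.002]
contact_force: [0.3, 0.3, 0.2]
opening: 0.008
```

```bash
python3 - <<'E'
from h import *
st=brief(); print(w2c(st["tool_pos"]).round(4))
E
```

```text
t 41.85 p [0.5369 0.0201 0.1135] yaw 0.0747 zdir [ 0.002  0.003 -1.   ] F [0.27 0.34 0.17] op 0.008 q [ 0.    0.79 -0.2   1.94  0.34  0.44 -1.95]
[ 0.0019 -0.0547  0.1135]
```

Emit:
drive_tool(
  commands=[
    {"wx":0,"wy":0,"wz":0,"dx":0,"dy":0.015,"dz":0,"claw":0},
    {"wx":0,"wy":0,"wz":0,"dx":0,"dy":0.01,"dz":0.001,"claw":0},
    {"wx":0,"wy":0,"wz":0,"dx":0,"dy":0,"dz":0.001,"claw":0},
    {"wx":0,"wy":0,"wz":0,"dx":0,"dy":0,"dz":0.001,"claw":0},
    {"wx":0,"wy":0,"wz":0,"dx":0,"dy":0,"dz":0.001,"claw":0},
    {"wx":0,"wy":0,"wz":0,"dx":0,"dy":0,"dz":0,"claw":0},
    {"wx":0,"wy":0,"wz":0,"dx":0,"dy":0,"dz":0,"claw":0},
  ],
)

```text
clock: 42.55
tool_pos: [0.5388, -0.0076, 0.1113]
eef_rot: [0.999, 0.036, 0.002, 0.0]
contact_force: [-2.9, -6.2, 19.9]
opening: 0.008
```

```bash
python3 - <<'E'
from h import *
st=brief(); print(w2c(st["tool_pos"]).round(4))
E
```

```text
t 42.55 p [ 0.5388 -0.0076  0.1113] yaw 0.072 zdir [ 0.003 -0.001 -1.   ] F [-2.92 -6.24 19.95] op 0.008 q [ 0.05  0.79 -0.2   1.94  0.35  0.44 -1.91]
[ 0.0017 -0.0825  0.1113]
```

Solid stop (20 N) with the tip at z = 0.1003 near the free edge, which is the shut height. I'll retract and check.

Emit:
drive_tool(
  commands=[
    {"wx":0,"wy":0,"wz":0,"dx":0,"dy":0,"dz":-0.03,"claw":0},
    {"wx":0,"wy":0,"wz":0,"dx":0,"dy":0,"dz":-0.045,"claw":0},
    {"wx":0,"wy":0,"wz":0,"dx":0,"dy":0.04,"dz":-0.045,"claw":0},
    {"wx":0,"wy":0,"wz":0,"dx":0,"dy":0.045,"dz":-0.02,"claw":0},
    {"wx":0,"wy":0,"wz":0,"dx":0,"dy":0.045,"dz":0,"claw":0},
    {"wx":0,"wy":0,"wz":0,"dx":0,"dy":0.045,"dz":0,"claw":0},
    {"wx":0,"wy":0,"wz":0,"dx":0,"dy":0.045,"dz":0,"claw":0},
    {"wx":0,"wy":0,"wz":0,"dx":0,"dy":0.045,"dz":0,"claw":0},
    {"wx":0,"wy":0,"wz":0,"dx":0,"dy":0,"dz":0,"claw":0},
    {"wx":0,"wy":0,"wz":0,"dx":0,"dy":0,"dz":0,"claw":0},
    {"wx":0,"wy":0,"wz":0,"dx":0,"dy":0,"dz":0,"claw":0},
  ],
)

```text
clock: 43.65
tool_pos: [0.5578, -0.2609, 0.2407]
eef_rot: [0.999, 0.038, 0.001, -0.002]
contact_force: [-0.3, -0.5, 0.2]
opening: 0.007
```

```bash
python3 - <<'E'
from h import *
brief(); s,T=shot("side","side6"); shot("top","top6")
for X in(-.1,.1):
    for Y in(-.09,.09): print(X,Y,"side",proj(s,T,c2w(X,Y-.002,.1)).round(1),"lid open .1:",proj(s,T,c2w(X,.09+(-.18*np.cos(.1)+.04*np.sin(.1)) if Y<0 else Y,.1+ (.018 if Y<0 else 0))).round(1))
a=cv2.resize(cv2.imread("pics/side6.png")[130:290,170:330],(400,400),interpolation=cv2.INTER_CUBIC);b=cv2.resize(cv2.imread("pics/top6.png")[120:280,140:300],(400,400),interpolation=cv2.INTER_CUBIC)
cv2.imwrite("pics/c7.png",np.hstack([a,b]))
for n in("top0","top6","side0","side6"):
    s,T=load(n);im=s["color"].astype(int);ng=(im[:,:,1]-np.maximum(im[:,:,0],im[:,:,2])<12).astype(np.uint8)
    k,l,q,c=cv2.connectedComponentsWithStats(ng)
    print(n,[(int(q[i,4]),c[i].round(0).tolist()) for i in range(1,k) if 280<q[i,4]<2500])
E
```

```text
t 43.65 p [ 0.5578 -0.2609  0.2407] yaw 0.0767 zdir [ 0.002  0.005 -1.   ] F [-0.33 -0.46  0.17] op 0.007 q [ 0.56  0.7  -0.35  1.6   0.28  0.89 -1.38]
-0.1 -0.09 side [288.2 184.4] lid open .1: [288.5 182. ]
-0.1 0.09 side [280.4 237.8] lid open .1: [280.3 238.5]
0.1 -0.09 side [218.  175.1] lid open .1: [217.2 172.6]
0.1 0.09 side [203.2 226.7] lid open .1: [203.  227.3]
top0 [(775, [361.0, 153.0]), (1092, [9.0, 159.0]), (1229, [102.0, 210.0]), (301, [126.0, 256.0])]
top6 [(1088, [9.0, 159.0]), (1211, [102.0, 210.0]), (297, [126.0, 256.0])]
side0 [(511, [245.0, 136.0]), (436, [287.0, 341.0]), (1750, [224.0, 361.0])]
side6 [(508, [244.0, 136.0]), (434, [287.0, 341.0]), (1742, [224.0, 361.0])]
```

View pics/c7.png

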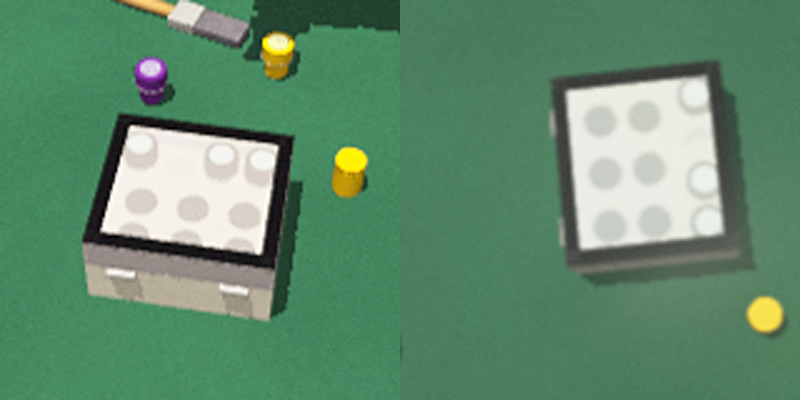

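The lid is shut, with the three eyepieces and six flush caps visible through it, and the bystanders have not moved. Handing in.

```bash
python3 -c "
from plant import r
print(r.finish_job())"
```

```text
the job is handed in; nothing more can be done
None
```

The canister and all three loose eyepieces are put away and the lid is shut. I handed the job in at about 44 s of the 210 s allowed; the hand-in gives no verdict.

- **Empty pocket:** pressing the discs showed pockets 1 to 5 solid and pocket 0 giving. The canister went into pocket 0. A press afterwards met a solid stop at deck level, so its cap is flush.
- **Eyepieces:** the three black-headed ones are seated in bores 3, 1 and 0. One had been knocked a few centimetres before I reached it, so I found it again first. The purple and yellow look-alikes were left alone.
- **Lid:** it was pushed over from behind and pressed down. It met a solid stop with the fingertip at z = 0.100 m near the free edge, which is the shut height.
- **Final images:** they show the lid flat, the three eyepieces level in their bores and six flush discs. The slide box, bottle and brush are within a pixel of where they started (the brush checked in the side view only), and the arm is clear of everything.

Some checks disagreed:
- **Calibration:** the cameras differed from each other by 2 to 3 mm, which I corrected for. Cap and head heights triangulated across two views came out 4 to 8 mm too high, so I used the stated heights, which the fits confirmed.
- **Centring of the bore 0 eyepiece:** the last automatic check read about 5 mm off. I put that down to shadow, because the eyepiece went in without resistance and looks properly seated.
- **First canister approach:** it stopped short at a joint limit without touching anything, and a slower descent worked.

I viewed 15 or 16 pictures, one or two over the budget of 14.

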